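Prop the console's spring cover and turn the chandelier dial to its stop

ROBOT

A 7-joint arm with a two-finger parallel gripper is mounted at the origin on the work surface. World frame = base frame: x ahead of the robot, y to its left, z up, the work surface at z = 0. Lengths are in m, angles in degrees, forces in N, time in s.
With the tool pointing down it reaches from about 0.4 to 0.9 m from the base axis. Payload 5.6 kg.
Tool frame: the origin (TCP) lies between the finger pads; the fingertips stand 8 mm ahead of it and the grasp point (between the pads) lies 11 mm behind it; z points along the fingers, y is the direction in which the jaws open and shut (so a half turn about z gives the same grasp; the last joint's range is limited). The gripper opens to 92 mm and grips with 3 to 60 N. Pads are 20 mm wide; open, the fingers measure 128 mm over their backs; the gripper's body (75 mm by 189 mm) begins 69 mm behind the grasp point.
Start: joints at [-79.183, 26.786, -0.665, 91.828, 0.344, 61.387, -3.226], TCP at [0.149, 0.633, 0.223] pointing down, gripper open.
Joint ranges: [-144.91, 144.91], [-17.63, 115.5], [-89.93, 88.59], [15.96, 139.68], [-74.01, 254.01], [8.47, 105.57], [-167.45, 167.45]. Speed limits (degrees/s): [147.25, 147.25, 180, 180, 180, 180, 180].

INTERFACE

Orientations are given as [roll, pitch, yaw] about the fixed x, y, z axes, in that order (R = Rz(yaw) Ry(pitch) Rx(roll)).
In Python, from bench import telemetry, camera, camera_model, ticket, boxes_of gives the robot as it stands.
- The arm moves only by the tool jog_arm, never from a script. Its argument "rows" is a list of rows, each a list of 3 entries, a list of its own where there are three numbers: the shift along the tool's x, y, z in m, then the turn, a rotation vector about the tool's x, y, z in rad, then the finger opening in m, from 0 to 0.0919. A call has 1 to 12 rows; each row is the pose to reach, as a shift and turn from the pose commanded when the call began, along the tool's axes at that moment; what a row does not reach only later rows make up. A row lasts 1/8 s, in which the tool goes at most 62.5 mm and 10.7 degrees, less where a joint would pass 70% of its speed; a pose out of reach is approached as far as the arm can. A call with a gripper value outside its range is refused whole. The fingers move at their own pace and stop on an object; "squeeze" is the grip in N (left out, the last holds). Time passes only in rows, so rows that repeat a pose let the fingers close. It gives the time, the measured TCP pose, the force and the opening at its end, in the units of the state.
- telemetry.read_state(): the state, without advancing time (a new reading comes with each control period).
- camera(name): name is "scene" or "side" or "wrist"; returns (picture, depth): 420x560x3 uint8, blue, green, red; 420x560 float32, m along the optical axis (not along the pixel's ray), 0 where there is no reading.
- camera_model(name): a dict with "mtx" (3x3 intrinsics, pixels), "distortion" ([k1, k2, p1, p2, k3] as OpenCV has them; the pictures are not rectified), "xyz" and "attitude" of the camera in the world; the wrist camera has in their place "tool_from_camera" (4x4, takes a point from camera to tool coordinates, whose origin is the TCP and whose axes are the flange's). Camera axes: x right, y down, z forward; pixel columns grow to the right and rows downward; lengths in m; the calibration is good to about 2 mm. A picture is of the moment at which its call begins: read the wrist's pose just before it. camera_model takes no time and is no camera call.
- ticket.finish_job(): hands the job in, once; it reports no verdict.
Trained networks look in the newest picture that a camera, given by its name, has taken for a name from the list of things; names that differ only in an ending like _2 or _b are one class to them, and where a whole thing is asked for, a point or a joint stands for the part that bears it (a point fixed in the world has none). Each returns a list of dicts, best first, with "p" (0 to 1); they miss things now and then, are a little off and sometimes report something else, mostly with a low value. They report only what shows in the picture. A call takes as long as a camera call. They do not tell look-alikes from the thing itself.
- boxes_of(label, camera): "position" ([x, y, z] in m, in the coordinates of the camera as it stood for that picture, good to about 4 mm: the middle of the surface that is visible of it).
The state is a dict: "time": time; "q": joint angles; "dq": joint speeds; "joint_torque": joint torques, N m; "tcp_pos": TCP position; "tool_rot": TCP orientation; "contact_force": force on the tool from outside, world axes, zero at the start; "ft_torque": the same for the moment, N m; "width": opening from 0.0 (shut) to 1.0 (fully open).
Only numpy, scipy, OpenCV 4.12 (cv2) and the standard library are available. Lean on these libraries where they do the work, as an engineer would, in place of code of your own. Each camera call takes 0.05 s, during which the arm holds its last target.

TASK

Prop open the spring-closed cover of the desk lighting console with its loose stay bar, the bar lying fully down in both forked uprights with its grip plate upright and let go, so that the cover stays up on the bar. Then turn the dial underneath clockwise until it rests against its end stop, and leave the cover propped for the electrician. The cover, the forks and the dial are light fittings: lift, seat and turn gently, do not strain them, and leave the mug, the paperweight and the book alone.

Things in the scene. Friction and masses are not known exactly. Their poses are not given: they have to be found in the camera images.
- console: Lighting console fixed to the desk: dark wooden base with a black top, 220 (x from -100 to 120) x 260 (y) x 40 mm high. Origin: on the desk, under its middle. z up; +x runs from the front edge (open side of the cover) to the hinge side; +y towards the side where the forked uprights stand. Other console offsets are in these axes.
- hinge (a point): Middle of the cover's hinge line, at (85, -35, 94) mm from the console's origin; the hinge line runs along the console's y.
- cover (a joint): Flip cover, value in rad: 0 closed (level), grows as it swings up towards the hinge side, 1.57 upright, hard stop at 2.15. A spring closes it from every angle (with its 90 g weight about 0.16 N m at 0, 0.14 N m at 1.6, 0.12 N m at 2). It reads 1.5 to 2.0 when it leans on the seated bar.
- cover_lip (a point): Middle of the cover's free edge, underside; moves with it. The cover is a flat dark metal plate 160 mm long from the hinge towards -x, 130 mm wide (console y -100 to +30), 4 mm thick, a 14 mm skirt on its -y edge only. Closed, its underside is level with the hinge line, 94 mm above the desk and 54 mm clear above the black top, open at the front and +y side.
- fork_seat (a point): Point on the console, (76, 90, 126) mm from its origin: where the seated bar's axis would lie with the fork carriage fully forward. Two brass forks (y = 50 and 130 mm, 12 mm wide in y, 32 mm in x) share a carriage clamped 0 to 20 mm from there towards +x, not measured: find the slots by feel or sight. Slot 18.5 mm wide in x, open on top, floor 119 mm above the desk, walls to 129 mm, no lead-in.
- bar_grip (a point): Loose stay bar: square steel rod 14 x 14 x 150 mm along y, with an upright wooden grip plate 14 (x) x 30 (y) x 40 mm on it, 54 mm high in all; starts plate up. This point: in the plate, 36 mm above the rod's underside, 29 mm above its axis. From it the rod reaches 95 mm to -y (end that goes under the cover), 55 mm to +y. Seated, its axes are along the console's, this point 29 mm above the seat.
- bar: The same stay bar, about 150 g; origin at the rod's underside below the middle of the grip plate.
- dial_grip (a point): Dial under the cover, on its vertical axis, at (-30, -45, 77) mm from the console's origin, at the height to grip. Black bar knob: grip bar 42 mm long (along this point's x) x 14 mm wide (y), from 54 to 84 mm above the desk, on a disc of 22 mm radius. Turns with the dial.
- dial (a joint): Dial angle in rad, grows clockwise seen from above; starts between 0 and 0.4; at 0 the grip bar's x axis is 0.65 rad anticlockwise of the console's x. Friction about 0.06 N m; the hard end stop lies a little beyond 1.3, and is felt as a rise of the torque.
- mug: White mug, 80 mm across, 95 mm high; bystander. Origin: centre of its underside.
- paperweight: Green glass paperweight, 72 mm across, 41 mm high; bystander. Origin: centre of its underside.
- book: Closed book lying flat, 110 x 160 x 32 mm; bystander. Origin: centre of its underside.
Not all that is in view belongs to the job. Several things look just like the bar: the one meant starts farthest to the robot's left.

How it is judged (in metres and radians):
On the way, in this order (a step that is already met when the one before it is completed fails the run):
1. the bar lies in both forks, let go, and holds the cover up (value of joint cover above 1.35 rad and x of bar_grip in the frame of fork_seat between -0.004 and 0.024 m and y of bar_grip in the frame of fork_seat between -0.025 and 0.025 m and z of bar_grip in the frame of fork_seat between 0.024 and 0.033 m and angle between bar_grip's own z axis and vertical below 0.14 rad and angle between the y axis of bar_grip and the y axis of fork_seat, either way round below 0.1 rad and contact force between bar and the fingers below 0.3 N), for 0.3 s.
2. the dial is turned to its end stop, the cover still propped (all of step 1 and value of joint dial above 1.28 rad), for 0.2 s.
At the end, for the whole second after the job is handed in: The cover stands open beyond 1.35 rad on the bar; the bar is at rest and let go in both forks (its grip point, from fork_seat, -4 to 24 mm in x, within 25 mm in y and 24 to 33 mm above, upright within 0.14 rad, aligned within 0.1 rad); the dial is at its end stop (beyond 1.28 rad) (all of step 2 and linear speed of bar below 0.02 m/s); the robot touches nothing.
It fails at once if the bar strains the console, its forks or its cover (over 40 N) (contact force between bar and console above 40 N).
It fails at once if the fingers squeeze or strain the dial or the cover (over 60 N) (contact force between the fingers and console above 60 N).
It fails at once if the arm pushes against the console (over 15 N) (contact force between the arm and console above 15 N).
It fails at once if the mug, the paperweight or the book is disturbed (moved over 20 mm) (distance of any of mug, paperweight, book from where it was at the start of the episode above 0.02 m).
It also fails if it takes over 72 s, if anything falls off the work surface, if the arm or the gripper's body presses on something with over 40 N, if the wrist force passes 120 N, or if a joint passes its speed limit or range.

## Working session

There is one attempt and no reset: what is moved stays moved. The work goes in short steps, Python scripts to look and compute and a tool call to move; the robot and the scene stay as the last step left them, time stands still between calls to the robot, and variables do not carry over. Pictures are saved under pics/ and viewed, and the job is handed in when it is done.

Besides the shell and the picture viewer there is one more tool, called after ">>>" in YAML: its name, and indented under it one key for each argument. jog_arm: Moves the arm, as the interface text tells. Its arguments: {"type":"object","properties":{"rows":{"type":"array","items":{"type":"array"}},"squeeze":{"type":"number"}},"required":["rows"]}

```bash
ls -la; mkdir -p pics
python3 - <<'E'
from bench import telemetry, camera, camera_model, ticket, boxes_of
import cv2
print(telemetry.read_state())
for n in ["scene","side","wrist"]:
    p,d=camera(n); cv2.imwrite(f"pics/{n}0.png",p)
    print(n,camera_model(n))
E
```

```text
total 12
drwxr-xr-x  3 agent agent 4096 Dec  7 15:47 .
drwxr-xr-x 23 root  root  4096 Dec  7 15:47 ..
drwxr-xr-x  2 agent agent 4096 Dec  7 15:47 pics
{'time': 0.0, 'q': array([-79.18272374,  26.83477884,  -0.66655093,  91.87981036,
         0.34541202,  61.38718664,  -3.22685555]), 'dq': array([-0.02022099,  0.06775355,  0.03223893, -0.09795752,  0.00718969,
        0.07412405, -0.00748314]), 'joint_torque': array([-1.23480801e-03, -5.20567060e+01, -1.29797953e-02, -2.43763286e+01,
       -5.66883688e-02,  1.71503692e-02,  1.48659806e-04]), 'tcp_pos': array([0.14924973, 0.63205343, 0.22166222]), 'tool_rot': array([-1.79900492e+02,  7.66480726e-03,  1.66716593e+02]), 'contact_force': array([ 0.74037684, -0.05394789, -0.79712808]), 'ft_torque': array([0.05332589, 0.02630236, 0.00039045]), 'width': 0.9972488107349083}
scene {'mtx': array([[492.31586247,   0.        , 281.82548052],
       [  0.        , 492.31586247, 214.9313341 ],
       [  0.        ,   0.        ,   1.        ]]), 'distortion': array([-0.16541878,  0.        ,  0.        ,  0.        ,  0.        ]), 'xyz': array([ 
[... 396 characters left out ...]
8601,  0.88505539]), 'attitude': array([-136.8283648 ,   -0.65102334,   -3.66013873])}
wrist {'mtx': array([[323.4992422 ,   0.        , 279.96878869],
       [  0.        , 323.4992422 , 219.63691163],
       [  0.        ,   0.        ,   1.        ]]), 'distortion': array([0.02087983, 0.        , 0.        , 0.        , 0.        ]), 'tool_from_camera': array([[ 4.90189199e-04, -9.59585000e-01, -2.81418527e-01,
         7.98666686e-02],
       [ 9.99999572e-01,  2.49423043e-04,  8.91364124e-04,
        -1.12653452e-03],
       [-7.85147378e-04, -2.81418843e-01,  9.59584711e-01,
        -1.62494154e-01],
       [ 0.00000000e+00,  0.00000000e+00,  0.00000000e+00,
         1.00000000e+00]])}
```

View pics/scene0.png

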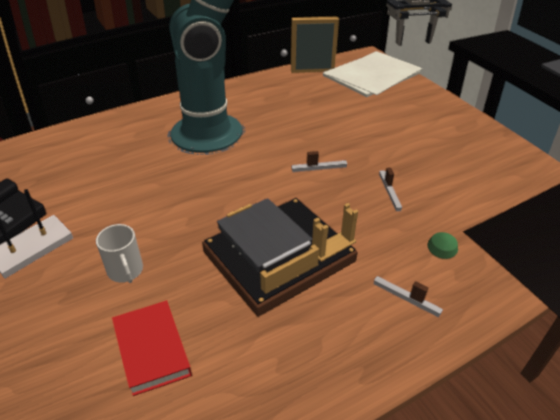

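View pics/side0.png

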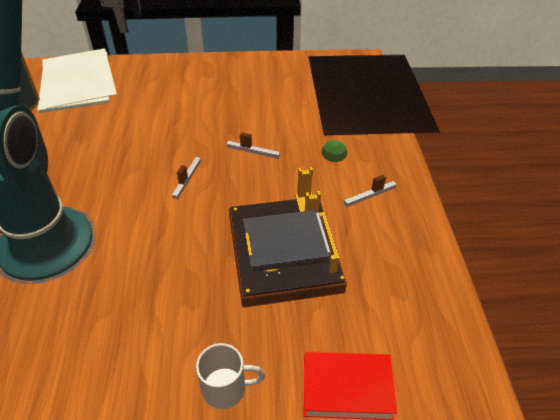

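View pics/wrist0.png

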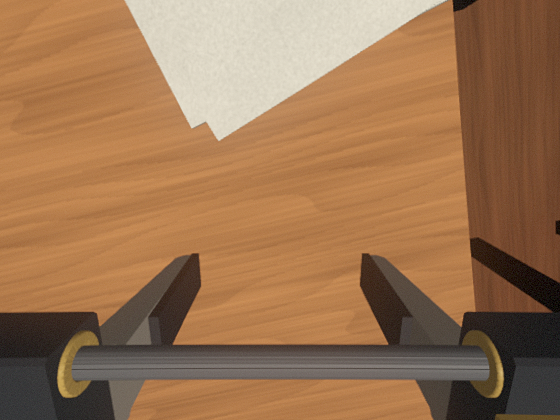

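```bash
cat > h.py <<'E'
import numpy as np, cv2
from scipy.spatial.transform import Rotation as Rn
from bench import telemetry, camera, camera_model, boxes_of
np.set_printoptions(precision=4,suppress=True)
def eul(a): return Rn.from_euler('xyz',a,degrees=True).as_matrix()
def tcp(s=None):
    s=s or telemetry.read_state(); T=np.eye(4); T[:3,:3]=eul(s['tool_rot']); T[:3,3]=s['tcp_pos']; return T
def camT(n,s=None):
    m=camera_model(n)
    if n=='wrist': return tcp(s)@m['tool_from_camera']
    T=np.eye(4); T[:3,:3]=eul(m['attitude']); T[:3,3]=m['xyz']; return T
def shot(n,fn=None):
    s=telemetry.read_state(); T=camT(n,s); p,d=camera(n)
    if fn: cv2.imwrite('pics/'+fn+'.png',p)
    np.savez('/tmp/%s.npz'%n,p=p,d=d,T=T)
    return p,d,T
def proj(n,P,T):
    m=camera_model(n); Ti=np.linalg.inv(T); P=np.atleast_2d(P)
    rv,_=cv2.Rodrigues(Ti[:3,:3]); return cv2.projectPoints(P.astype(float),rv,Ti[:3,3],m['mtx'],m['distortion'])[0][:,0]
def cloud(n,d,T):
    m=camera_model(n); h,w=d.shape; v,u=np.mgrid[0:h,0:w]
    uv=np.stack([u.ravel(),v.ravel()],1).astype(np.float64)[:,None]
    xy=cv2.undistortPoints(uv,m['mtx'],m['distortion'])[:,0]
    z=d.ravel(); P=np.c_[xy*z[:,None],z]@T[:3,:3].T+T[:3,3]; P[z==0]=np.nan
    return P.reshape(h,w,3)
def ray(n,px,T):
    m=camera_model(n); xy=cv2.undistortPoints(np.array([[px]],float),m['mtx'],m['distortion'])[0,0]
    return T[:3,3],T[:3,:3]@np.r_[xy,1]
def onz(n,px,T,z):
    o,r=ray(n,px,T); return o+r*(z-o[2])/r[2]
def tri(a,b):
    (o1,r1),(o2,r2)=a,b; A=np.c_[r1,-r2]; t=np.linalg.lstsq(A,o2-o1,rcond=None)[0]
    p,q=o1+t[0]*r1,o2+t[1]*r2; return (p+q)/2,np.linalg.norm(p-q)
E
python3 - <<'E'
from h import *
for n in ['scene','side']:
    p,d,T=shot(n)
    C=cloud(n,d,T)
    for l in ['bar','console','cover','dial','mug','paperweight','book']:
        for b in boxes_of(l,n)[:4]:
            P=T[:3,:3]@b['position']+T[:3,3]
            print(n,l,round(b['p'],2),P,proj(n,P,T)[0].round())
    print('table z',np.nanmedian(C[:,:,2]))
    z=C[:,:,2]; 
print(telemetry.read_state()['time'])
E
```

```text
scene bar 0.85 [0.4799 0.2941 0.0122] [386. 187.]
scene bar 0.65 [0.3172 0.1797 0.0155] [314. 165.]
scene bar 0.65 [0.7899 0.1097 0.0106] [410. 299.]
scene console 0.7 [ 0.6015 -0.0884  0.051 ] [278. 261.]
scene cover 0.72 [ 0.5575 -0.1004  0.1012] [263. 232.]
scene mug 0.74 [ 0.6031 -0.0919  0.0496] [277. 263.]
scene mug 0.7 [ 0.4439 -0.3711  0.0625] [120. 257.]
scene paperweight 0.57 [0.72   0.2595 0.0301] [443. 245.]
scene book 0.87 [ 0.6575 -0.3812  0.0351] [151. 345.]
table z 9.532263522959994e-08
side bar 0.94 [0.7833 0.1121 0.0141] [373. 191.]
side bar 0.9 [0.3138 0.1695 0.0144] [185. 182.]
side bar 0.6 [0.4739 0.2944 0.0151] [248. 148.]
side console 0.89 [ 0.5506 -0.1252  0.0486] [287. 262.]
side cover 0.74 [ 0.5443 -0.1033  0.0998] [284. 239.]
side cover 0.28 [ 0.4228 -0.3645  0.0563] [224. 371.]
side cover 0.25 [ 0.6407 -0.3936  0.0324] [348. 386.]
side mug 0.59 [ 0.4238 -0.3641  0.0556] [225. 371.]
side mug 0.16 [ 0.546  -0.1074  0.0991] [285. 241.]
side paperweight 0.96 [0.7081 0.2548 0.0297] [336. 150.]
side book 0.61 [ 0.6398 -0.394   0.0346] [348. 386.]
table z 0.0002906870429937314
0.95
```

Run:
```python
from h import *
z=np.load('/tmp/side.npz');p,d,T=z['p'],z['d'],z['T']
a=cv2.resize(p[125:275,165:415],None,fx=3,fy=3,interpolation=cv2.INTER_CUBIC); cv2.imwrite('pics/crop_side.png',a)
z=np.load('/tmp/scene.npz');p2,d2,T2=z['p'],z['d'],z['T']
a=cv2.resize(p2[140:320,190:460],None,fx=2.9,fy=2.9,interpolation=cv2.INTER_CUBIC); cv2.imwrite('pics/crop_scene.png',a)
Cs=[cloud('side',d,T),cloud('scene',d2,T2)]
for C in Cs:
    P=C.reshape(-1,3); m=(abs(P[:,0]-.477)<.12)&(abs(P[:,1]-.294)<.1)&(P[:,2]>.008)
    Q=P[m]; r=Q[Q[:,2]<.018]; 
    c=r[:,:2].mean(0); u,s,v=np.linalg.svd(r[:,:2]-c); ax=v[0]; t=(r[:,:2]-c)@ax
    print(len(Q),'rod c',c,'axis',ax,np.degrees(np.arctan2(ax[1],ax[0])),'ends',c+ax*t.min(),c+ax*t.max(),t.max()-t.min(), 'top z',np.percentile(r[:,2],[50,90]))
    g=Q[Q[:,2]>.03]; print('plate',g.mean(0),g.min(0),g.max(0))
```

```text
399 rod c [0.4902 0.2925] axis [ 0.9357 -0.3528] -20.656254014837366 ends [0.4005 0.3264] [0.5565 0.2675] 0.16675810224625498 top z [0.0139 0.0169]
plate [0.4691 0.3001 0.0457] [0.4541 0.2915 0.0306] [0.4844 0.3142 0.0579]
328 rod c [0.5033 0.2904] axis [ 0.9339 -0.3577] -20.956339154411108 ends [0.4184 0.3229] [0.5591 0.269 ] 0.1506741996559992 top z [0.0131 0.0153]
plate [0.4745 0.3008 0.0456] [0.4557 0.2915 0.0304] [0.4867 0.3124 0.0564]
```

View pics/crop_side.png

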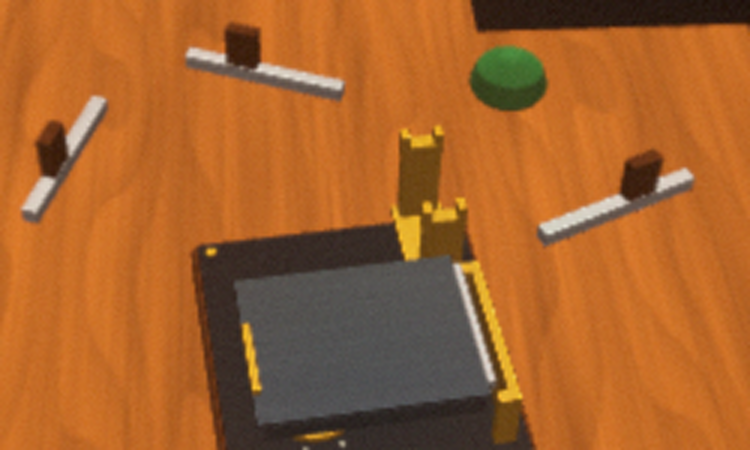

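View pics/crop_scene.png

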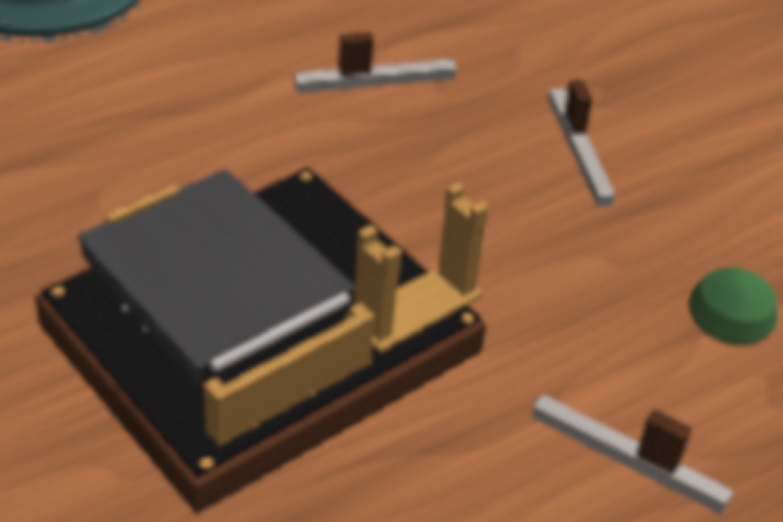

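Run:
```python
from h import *
for n in ['side','scene']:
    z=np.load(f'/tmp/{n}.npz');C=cloud(n,z['d'],z['T']); P=C.reshape(-1,3)
    near=(abs(P[:,0]-.56)<.2)&(abs(P[:,1]+.09)<.22)
    P=P[near]
    cov=P[(P[:,2]>.094)&(P[:,2]<.103)]
    r=cv2.minAreaRect(cov[:,:2].astype(np.float32)*1000); print(n,'cover',np.array(r[0]),r[1],r[2],np.median(cov[:,2]))
    base=P[(P[:,2]>.035)&(P[:,2]<.045)]
    r=cv2.minAreaRect(base[:,:2].astype(np.float32)*1000); print(n,'base',np.array(r[0]),r[1],r[2],np.median(base[:,2]))
    top=P[(P[:,2]>.110)&(P[:,2]<.135)]; 
    print('forks',len(top)); 
    lab=cv2.kmeans(top[:,:2].astype(np.float32),2,None,(3,50,1e-6),5,0)
    for k in range(2): 
        q=top[lab[1][:,0]==k]; print(lab[2][k],len(q),q.min(0),q.max(0))
```

```text
side cover [546.9499 -44.6318] (171.64010620117188, 235.1610870361328) 6.200600624084473 0.09842961481540746
side base [546.6373 -56.6587] (218.37612915039062, 271.98870849609375) 6.185276031494141 0.04050933200597279
forks 255
[0.6044 0.0737] 123 [0.5882 0.0671 0.11  ] [0.6207 0.0858 0.1327]
[ 0.6133 -0.0054] 132 [ 0.5969 -0.0114  0.1101] [0.6298 0.0038 0.1324]
scene cover [546.6355 -40.3486] (173.43966674804688, 240.64515686035156) 5.717525482177734 0.09834319502612149
scene base [550.7909 -54.6854] (218.16900634765625, 268.2615661621094) 6.896841049194336 0.04032603414321534
forks 294
[ 0.6151 -0.0029] 151 [ 0.5964 -0.0097  0.1101] [0.632  0.007  0.1318]
[0.6066 0.0767] 143 [0.5889 0.0706 0.1103] [0.6224 0.0859 0.132 ]
```

```bash
cat >> h.py <<'E'
def plan(xyz,yaw,s=None):
    "shift & turn in tool axes from the measured pose to TCP xyz, pointing down, yaw deg"
    T=tcp(s); R=eul([180,0,yaw])
    print('shift',(T[:3,:3].T@(np.array(xyz)-T[:3,3])).round(4),'turn',Rn.from_matrix(T[:3,:3].T@R).as_rotvec().round(4))
E
python3 - <<'E'
from h import *
plan([.4695,.302,.20],159.3)
E
```

```text
shift [-0.3875 -0.2482  0.0226] turn [0.     0.0001 0.1295]
```

Three bars look alike. In the side picture they are at (187,177), (253,149) and (371,190), with world y of about 0.17, 0.29 and 0.11. The one at (253,149), scene (390,187), is farthest to the robot's left (largest y). The enlarged crops confirm it is a rod with an upright plate, and its long end points towards the console side. I'll move above it and look with the wrist camera.

>>> jog_arm:
  rows:
    - [[-0.1,-0.06,0.0],[0,0,0.03],0.0919]
    - [[-0.2,-0.12,0.01],[0,0,0.07],0.0919]
    - [[-0.3875,-0.248,0.022],[0,0,0.1295],0.0919]
    - [[-0.3875,-0.248,0.022],[0,0,0.1295],0.0919]
    - [[-0.3875,-0.248,0.022],[0,0,0.1295],0.0919]
    - [[-0.3875,-0.248,0.022],[0,0,0.1295],0.0919]
    - [[-0.3875,-0.248,0.022],[0,0,0.1295],0.0919]
    - [[-0.3875,-0.248,0.022],[0,0,0.1295],0.0919]
    - [[-0.3875,-0.248,0.022],[0,0,0.1295],0.0919]
    - [[-0.3875,-0.248,0.022],[0,0,0.1295],0.0919]
    - [[-0.3875,-0.248,0.022],[0,0,0.1295],0.0919]

```text
time: 2.33
tcp_pos: [0.4683, 0.3039, 0.2007]
tool_rot: [180.0, -0.0, 159.5]
contact_force: [-0.4, 0.5, -0.5]
width: 1.001
```

Run:
```python
from h import *
p,d,T=shot('wrist','wrist1')
C=cloud('wrist',d,T);P=C.reshape(-1,3)
m=(abs(P[:,0]-.48)<.12)&(abs(P[:,1]-.294)<.1)&(P[:,2]>.01)
Q=P[m]; r=Q[(Q[:,2]<.018)]
c=r[:,:2].mean(0); u,s,v=np.linalg.svd(r[:,:2]-c); ax=v[0]; t=(r[:,:2]-c)@ax
print('rod',c,np.degrees(np.arctan2(ax[1],ax[0])),c+ax*t.min(),c+ax*t.max(),t.max()-t.min(),np.median(r[:,2]))
g=Q[(Q[:,2]>.05)&(Q[:,2]<.06)]; print('plate top',len(g),g.mean(0),cv2.minAreaRect((g[:,:2]*1000).astype(np.float32)))
for b in boxes_of('bar','wrist'): print(b['p'],T[:3,:3]@b['position']+T[:3,3])
print(telemetry.read_state())
```

```text
rod [0.4855 0.2979] -21.65175255373452 [0.4172 0.325 ] [0.5556 0.2701] 0.14892106777932446 0.014327101307955198
plate top 417 [0.4671 0.3052 0.0541] ((467.72149658203125, 305.30987548828125), (13.764291763305664, 29.626319885253906), 69.2228775024414)
0.8 [0.4692 0.302  0.013 ]
0.71 [0.709  0.0909 0.0051]
0.65 [0.708  0.2755 0.0364]
0.55 [0.3174 0.1914 0.0183]
{'time': 2.425, 'q': array([-44.2415,  19.2593,   9.7038, 106.6823,  -3.9467,  54.3753,
        36.6632]), 'dq': array([ 0.2631, -0.0143,  0.4147,  0.0161, -0.0888,  0.1211,  0.1379]), 'joint_torque': array([  0.0379, -42.2701,   1.5656, -22.4948,  -0.0349,   0.0585,
        -0.0034]), 'tcp_pos': array([0.4686, 0.3034, 0.2006]), 'tool_rot': array([179.9861,  -0.0148, 159.4334]), 'contact_force': array([0.5772, 0.1867, 0.3128]), 'ft_torque': array([-0.0044, -0.0121,  0.0309]), 'width': 1.0017921310453006}
```

View pics/wrist1.png

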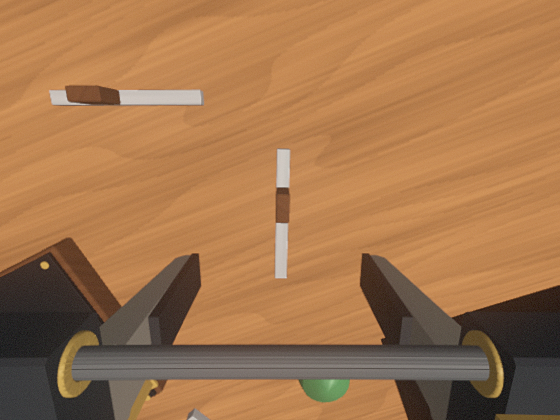

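Run:
```python
from h import *
plan([.4674,.3053,.06],158.8)
plan([.4674,.3053,.028],158.8)
```

```text
shift [0.0018 0.0013 0.1406] turn [ 0.0002 -0.0003  0.0111]
shift [0.0017 0.0013 0.1726] turn [ 0.0002 -0.0003  0.0111]
```

>>> jog_arm:
  rows:
    - [[0.002,0.001,0.05],[0,0,0.011],0.0919]
    - [[0.002,0.001,0.1],[0,0,0.011],0.0919]
    - [[0.002,0.001,0.14],[0,0,0.011],0.0919]
    - [[0.002,0.001,0.16],[0,0,0.011],0.0919]
    - [[0.002,0.001,0.172],[0,0,0.011],0.0919]
    - [[0.002,0.001,0.172],[0,0,0.011],0.04]
    - [[0.002,0.001,0.172],[0,0,0.011],0.0]
    - [[0.002,0.001,0.172],[0,0,0.011],0.0]
    - [[0.002,0.001,0.172],[0,0,0.011],0.0]
    - [[0.002,0.001,0.172],[0,0,0.011],0.0]
  squeeze: 45

```text
time: 3.68
tcp_pos: [0.4681, 0.3039, 0.0289]
tool_rot: [180.0, 0.0, 158.7]
contact_force: [1.3, -0.7, 0.3]
width: 0.48
```

>>> jog_arm:
  rows:
    - [[0,0,0],[0,0,0],0.0]
    - [[0,0,0],[0,0,0],0.0]
    - [[0,0,0],[0,0,0],0.0]
    - [[0,0,0],[0,0,0],0.0]
    - [[0,0,0],[0,0,0],0.0]
    - [[0,0,0],[0,0,0],0.0]

```text
time: 4.42
tcp_pos: [0.4681, 0.304, 0.0287]
tool_rot: [180.0, 0.0, 158.7]
contact_force: [0.0, 1.2, 0.2]
width: 0.155
```

Run:
```python
from h import *
print(telemetry.read_state())
```

```text
{'time': 4.425, 'q': array([-42.355 ,  33.7116,   7.5217, 112.1216,  -7.359 ,  34.5922,
        38.6493]), 'dq': array([-0.089 , -0.0038,  0.1073,  0.0688, -0.0762,  0.0534, -0.0141]), 'joint_torque': array([  0.2625, -49.0713,   2.2855, -14.9951,   0.0743,   0.3033,
         0.0038]), 'tcp_pos': array([0.4681, 0.304 , 0.0287]), 'tool_rot': array([179.9777,   0.0098, 158.6694]), 'contact_force': array([0.0007, 1.211 , 0.2139]), 'ft_torque': array([ 0.2189, -0.1234,  0.0654]), 'width': 0.1546205250050523}
```

Run:
```python
from h import *
plan([.6194,-.058,.25],96.2)
```

```text
shift [-0.2727 -0.2821 -0.2214] turn [ 0.0004 -0.0001  1.0903]
```

>>> jog_arm:
  rows:
    - [[0,0,-0.01],[0,0,0],0.0]
    - [[0,0,-0.04],[0,0,0],0.0]
    - [[0,0,-0.09],[0,0,0],0.0]
    - [[0,0,-0.15],[0,0,0.05],0.0]
    - [[-0.03,-0.03,-0.2],[0,0,0.2],0.0]
    - [[-0.07,-0.07,-0.2214],[0,0,0.36],0.0]
    - [[-0.11,-0.11,-0.2214],[0,0,0.52],0.0]
    - [[-0.15,-0.15,-0.2214],[0,0,0.68],0.0]
    - [[-0.19,-0.19,-0.2214],[0,0,0.84],0.0]
    - [[-0.23,-0.235,-0.2214],[0,0,1.0],0.0]
    - [[-0.262,-0.27,-0.2214],[0,0,1.09],0.0]
    - [[-0.2727,-0.282,-0.2214],[0,0,1.09],0.0]

```text
time: 5.92
tcp_pos: [0.6191, -0.062, 0.2502]
tool_rot: [-180.0, 0.1, 95.9]
contact_force: [0.4, -0.4, -2.5]
width: 0.151
```

>>> jog_arm:
  rows:
    - [[0,0,0],[0,0,0],0.0]

```text
time: 6.05
tcp_pos: [0.619, -0.0585, 0.2499]
tool_rot: [-180.0, -0.0, 96.2]
contact_force: [-0.2, 0.9, -2.3]
width: 0.148
```

Run:
```python
from h import *
p,d,T=shot('wrist','wrist2'); np.savez('/tmp/w2.npz',p=p,d=d,T=T)
for n in ['scene','side']: shot(n,n+'2')
print(telemetry.read_state())
```

```text
{'time': 6.2, 'q': array([-20.9452,  24.1116,  30.8485,  96.064 , -13.6157,  63.6271,
        20.2064]), 'dq': array([-0.3996, -0.1236,  0.0573, -0.0618,  0.1687, -0.1364,  0.094 ]), 'joint_torque': array([  0.799 , -46.2566,   6.549 , -24.8756,   0.02  ,   0.0249,
         0.0003]), 'tcp_pos': array([ 0.619 , -0.0555,  0.2499]), 'tool_rot': array([-179.9686,   -0.0944,   96.4018]), 'contact_force': array([ 0.3255,  0.9436, -1.119 ]), 'ft_torque': array([-0.0154,  0.0033, -0.0035]), 'width': 0.1476437438974502}
```

View pics/wrist2.png

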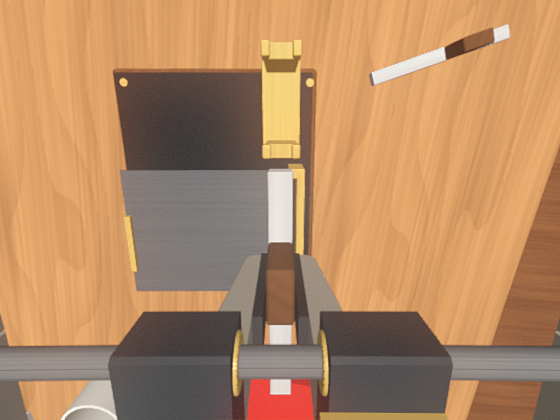

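View pics/scene2.png

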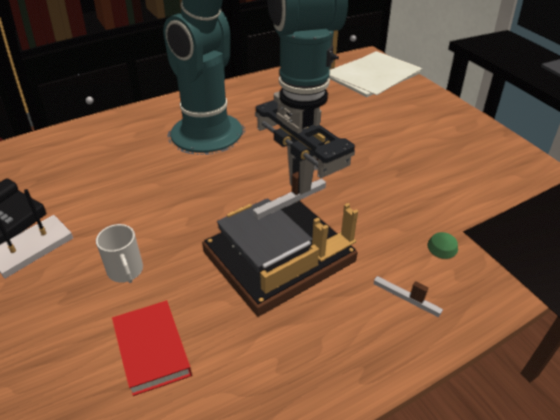

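Run:
```python
from h import *
s=telemetry.read_state(); print(s['tcp_pos'],s['tool_rot'])
p,d,T=shot('wrist','wrist3'); np.savez('/tmp/w3.npz',p=p,d=d,T=T)
C=cloud('wrist',d,T);P=C.reshape(-1,3)
Tt=tcp(s)
near=(abs(P[:,0]-.56)<.2)&(abs(P[:,1]+.0)<.25)
P=P[near]
R=lambda Q:cv2.minAreaRect((Q[:,:2]*1000).astype(np.float32))
base=P[(P[:,2]>.036)&(P[:,2]<.044)]; print('base',R(base),base.min(0),base.max(0))
cov=P[(P[:,2]>.095)&(P[:,2]<.102)&(P[:,0]<.6)]; print('cover',R(cov),np.median(cov[:,2]))
f=P[(P[:,2]>.124)&(P[:,2]<.134)]; 
print(len(f))
far=f[f[:,1]>.05]; nr=f[(f[:,1]<.03)&(f[:,1]>-.03)]
print('far',R(far),'near',R(nr), far.mean(0),nr.mean(0))
a=cv2.resize(p[30:260,110:330],None,fx=2.6,fy=2.6,interpolation=cv2.INTER_CUBIC); cv2.imwrite('pics/crop3.png',a)
# rod in tool frame
Q=(C.reshape(-1,3)-Tt[:3,3])@Tt[:3,:3]
m=(Q[:,2]>-.03)&(Q[:,2]<.04)&(abs(Q[:,1])<.03)&(Q[:,0]>.018)&(Q[:,0]<.12)
r=Q[m]; print('rod fwd (tool)',r.min(0),r.max(0)); 
for x0 in (.02,.03,.04,.05): 
    k=r[(abs(r[:,0]-x0)<.004)]; print(x0,k[:,1].min(),k[:,1].max(),np.median(k[:,2]))
m=(Q[:,2]>-.03)&(Q[:,2]<.04)&(abs(Q[:,1])<.02)&(Q[:,0]<-.02)&(Q[:,0]>-.12)
r=Q[m]; print('rod back',r.min(0) if len(r) else 0,r.max(0) if len(r) else 0)
for x0 in (-.03,-.05,-.07,-.09):
    k=r[(abs(r[:,0]-x0)<.004)]
    if len(k):print(x0,k[:,1].min(),k[:,1].max(),np.median(k[:,2]))
```

```text
[ 0.619  -0.0555  0.2499] [-179.9686   -0.0944   96.4018]
base ((544.083740234375, -30.357040405273438), (211.92257690429688, 213.63400268554688), 5.817068576812744) [ 0.4299 -0.1263  0.0361] [0.659  0.0851 0.044 ]
cover ((530.175048828125, -48.38468933105469), (139.65847778320312, 239.3374481201172), 0.1519174873828888) 0.0980672240227336
515
far ((603.99853515625, 77.2852783203125), (32.679988861083984, 11.5348539352417), 6.1759352684021) near ((612.7330932617188, -1.6488399505615234), (31.835777282714844, 11.975915908813477), 4.650813579559326) [0.6045 0.0771 0.1289] [ 0.6125 -0.0016  0.1291]
rod fwd (tool) [ 0.018  -0.008   0.0119] [0.0545 0.006  0.0266]
0.02 -0.0075050477734896846 0.005789041496111691 0.014408735106177297
0.03 -0.007991306040458864 0.005730595276849394 0.014309184993615253
0.04 -0.007901357595150276 0.005616409960941962 0.01432904810116685
0.05 -0.007818306549423773 0.006037728320838211 0.014342876350882125
rod back [-0.0952 -0.0076  0.0126] [-0.0414  0.0068  0.0167]
-0.05 -0.007561253665344894 0.006494113003750931 0.01448446554900731
-0.09 -0.007235853525789861 0.006205360930125586 0.014550544370952986
```

View pics/crop3.png

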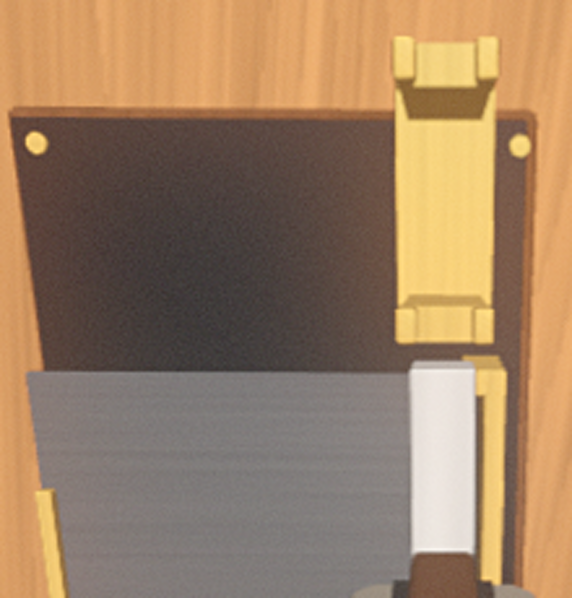

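```bash
cat >> h.py <<'E'
CY=6.2; CO=np.array([.5392,-.0604])
ex=np.array([np.cos(np.radians(CY)),np.sin(np.radians(CY))]); ey=np.array([-ex[1],ex[0]])
def c2w(x,y,z): return np.r_[CO+x*ex+y*ey,z]
def w2c(P): 
    d=np.asarray(P)[:2]-CO; return np.r_[d@ex,d@ey,P[2]]
BO=np.array([-.0005,-.0008,.0214]) # rod axis point below plate, tool frame
def bart(x,y,z,yaw=96.2):
    "TCP for rod axis at console x,y,z (m)"
    R=eul([180,0,yaw]); return c2w(x,y,z)-R@BO
def bplan(*pts,yaw=96.2):
    s=telemetry.read_state(); T=tcp(s)
    print('now axis console',w2c(T[:3,3]+T[:3,:3]@BO),'yaw',s['tool_rot'][2])
    for p in pts: plan(bart(*p,yaw=yaw),yaw,s)
E
python3 - <<'E'
from h import *
bplan((-.04,.19,.23),(-.04,.19,.068),(-.04,.088,.068))
E
```

```text
now axis console [ 0.0791 -0.0043  0.2285] yaw 96.40380878168169
shift [ 0.1948 -0.1185 -0.0012] turn [-0.0003 -0.0014  0.0036]
shift [ 0.1946 -0.1184  0.1608] turn [-0.0003 -0.0014  0.0036]
shift [ 0.0926 -0.1188  0.1607] turn [-0.0003 -0.0014  0.0036]
```

>>> jog_arm:
  rows:
    - [[0.03,-0.02,0],[0,0,0.003],0.0]
    - [[0.07,-0.045,0],[0,0,0.003],0.0]
    - [[0.12,-0.075,0],[0,0,0.003],0.0]
    - [[0.165,-0.1,0.0],[0,0,0.003],0.0]
    - [[0.195,-0.118,0.0],[0,0,0.003],0.0]
    - [[0.195,-0.118,0.03],[0,0,0.003],0.0]
    - [[0.195,-0.118,0.07],[0,0,0.003],0.0]
    - [[0.195,-0.118,0.115],[0,0,0.003],0.0]
    - [[0.195,-0.118,0.15],[0,0,0.003],0.0]
    - [[0.195,-0.118,0.161],[0,0,0.003],0.0]
    - [[0.195,-0.118,0.161],[0,0,0.003],0.0]
    - [[0.195,-0.118,0.161],[0,0,0.003],0.0]
  squeeze: 55

```text
time: 7.75
tcp_pos: [0.482, 0.1236, 0.0904]
tool_rot: [179.9, -0.1, 96.1]
contact_force: [-0.0, 0.2, -1.2]
width: 0.146
```

Run:
```python
from h import *
bplan((-.04,.088,.068)); p,d,T=shot('wrist','wrist4')
C=cloud('wrist',d,T);Tt=tcp();Q=(C.reshape(-1,3)-Tt[:3,3])@Tt[:3,:3]
for a,b in((.018,.12),(-.12,-.02)):
    m=(Q[:,2]>-.03)&(Q[:,2]<.04)&(abs(Q[:,1])<.03)&(Q[:,0]>a)&(Q[:,0]<b); r=Q[m]; print(r.min(0),r.max(0),np.median(r,0))
```

```text
now axis console [-0.0377  0.1887  0.069 ] yaw 96.06536283898956
shift [-0.1006 -0.002   0.0009] turn [ 0.0026 -0.001  -0.0024]
[ 0.0181 -0.008   0.0123] [0.0545 0.0058 0.0265] [ 0.0377 -0.0012  0.0144]
[-0.0952 -0.0076  0.0127] [-0.0413  0.0066  0.016 ] [-0.0539 -0.0005  0.0144]
```

View pics/wrist4.png

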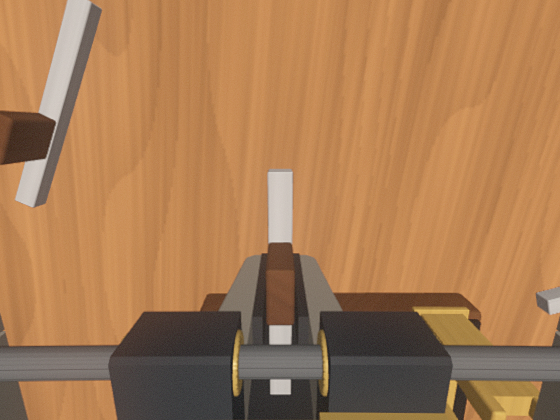

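The rod hangs straight in the grip, running from (280,170) to (280,393). The forks are clear at (480,350). I'll slide the rod's end under the cover.

>>> jog_arm:
  rows:
    - [[-0.02,-0.002,0.001],[0,0,0],0.0]
    - [[-0.05,-0.002,0.001],[0,0,0],0.0]
    - [[-0.08,-0.002,0.001],[0,0,0],0.0]
    - [[-0.1,-0.002,0.001],[0,0,0],0.0]
    - [[-0.1,-0.002,0.001],[0,0,0],0.0]

```text
time: 8.43
tcp_pos: [0.4903, 0.0221, 0.0891]
tool_rot: [179.9, -0.0, 95.9]
contact_force: [0.7, 0.4, -1.4]
width: 0.146
```

Run:
```python
from h import *
bplan((-.04,.088,.085),(-.04,.088,.12),(-.02,.088,.15),(.02,.088,.165),(.06,.088,.165)); 
shot('side','side4');shot('scene','scene4')
print(telemetry.read_state()['contact_force'])
```

```text
now axis console [-0.0404  0.0868  0.0677] yaw 95.86112867472153
shift [ 0.0012  0.0005 -0.0173] turn [ 0.0022 -0.     -0.0059]
shift [ 0.0012  0.0006 -0.0523] turn [ 0.0022 -0.     -0.0059]
shift [ 0.0013  0.0206 -0.0822] turn [ 0.0022 -0.     -0.0059]
shift [ 0.0016  0.0607 -0.0972] turn [ 0.0022 -0.     -0.0059]
shift [ 0.0018  0.1007 -0.0971] turn [ 0.0022 -0.     -0.0059]
[ 0.2795  0.621  -1.4653]
```

View pics/scene4.png

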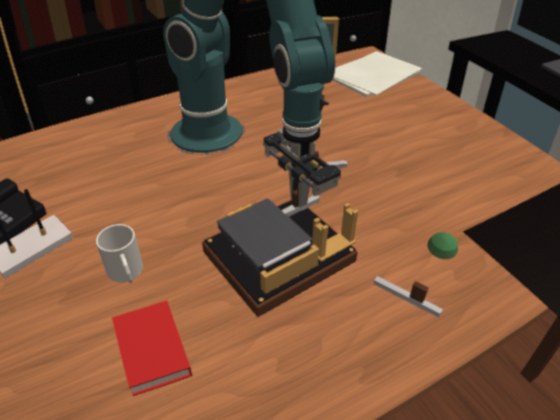

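The rod's end is under the cover's near edge. I'll lift slowly.

>>> jog_arm:
  rows:
    - [[0.001,0,-0.008],[0,0,0],0.0]
    - [[0.001,0,-0.014],[0,0,0],0.0]
    - [[0.001,0,-0.018],[0,0,0],0.0]
    - [[0.001,0,-0.022],[0,0,0],0.0]
    - [[0.001,0,-0.028],[0,0,0],0.0]
    - [[0.001,0,-0.036],[0,0,0],0.0]
    - [[0.001,0,-0.044],[0,0,0],0.0]
    - [[0.001,0,-0.052],[0,0,0],0.0]

```text
time: 9.52
tcp_pos: [0.4894, 0.0242, 0.1406]
tool_rot: [180.0, 0.0, 96.0]
contact_force: [0.2, -0.6, -3.3]
width: 0.148
```

Run:
```python
from h import *
bplan((-.02,.088,.15),(.02,.088,.165),(.06,.088,.165)); 
p,d,T=shot('side','side5')
s=telemetry.read_state();print(s['contact_force'],s['ft_torque'],s['width'])
C=cloud('side',d,T).reshape(-1,3); Q=np.c_[(C[:,:2]-CO)@ex,(C[:,:2]-CO)@ey,C[:,2]]
m=(Q[:,0]>-.08)&(Q[:,0]<.08)&(Q[:,1]>-.09)&(Q[:,1]<-.01)&(Q[:,2]>.09)
print(len(Q[m]),'cover angle',np.arctan(-np.polyfit(Q[m][:,0],Q[m][:,2],1)[0]))
```

```text
now axis console [-0.0412  0.089   0.1192] yaw 96.02769454836842
shift [-0.001   0.0212 -0.0308] turn [ 0.0001  0.     -0.003 ]
shift [-0.0009  0.0612 -0.0458] turn [ 0.0001  0.     -0.003 ]
shift [-0.0007  0.1012 -0.0458] turn [ 0.0001  0.     -0.003 ]
[-0.8277  0.0923 -1.9907] [ 0.003   0.2779 -0.0212] 0.1472059227973741
2147 cover angle 0.27008334198119127
```

View pics/side5.png

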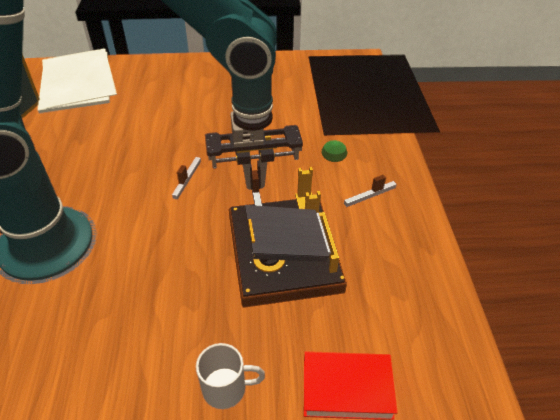

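The cover is up 0.27 rad as predicted, with its front edge at (250,225) and the dial showing at (268,262). I'll continue the swing.

>>> jog_arm:
  rows:
    - [[-0.001,0.008,-0.012],[0,0,-0.003],0.0]
    - [[-0.001,0.015,-0.022],[0,0,-0.003],0.0]
    - [[-0.001,0.022,-0.031],[0,0,-0.003],0.0]
    - [[-0.001,0.032,-0.038],[0,0,-0.003],0.0]
    - [[-0.001,0.042,-0.042],[0,0,-0.003],0.0]
    - [[-0.001,0.052,-0.045],[0,0,-0.003],0.0]
    - [[-0.001,0.062,-0.046],[0,0,-0.003],0.0]
    - [[-0.001,0.072,-0.046],[0,0,-0.003],0.0]
    - [[-0.001,0.082,-0.046],[0,0,-0.003],0.0]
    - [[-0.001,0.091,-0.046],[0,0,-0.003],0.0]
    - [[-0.001,0.1,-0.046],[0,0,-0.003],0.0]
    - [[-0.001,0.1,-0.046],[0,0,-0.003],0.0]

```text
time: 11.08
tcp_pos: [0.5897, 0.0339, 0.1858]
tool_rot: [180.0, 0.0, 96.2]
contact_force: [-2.1, -0.1, -2.9]
width: 0.147
```

Run:
```python
from h import *
bplan((.0795,.088,.16),(.0795,.088,.145)); 
p,d,T=shot('side','side6')
p,d,T=shot('wrist','wrist6')
s=telemetry.read_state();print(s['contact_force'],s['ft_torque'],s['width'])
C=cloud('wrist',d,T);P=C.reshape(-1,3)
Tt=tcp(s)
Q=(P-Tt[:3,3])@Tt[:3,:3]
near=(abs(P[:,0]-.56)<.2)&(abs(P[:,1]+.0)<.25)
k=near&(P[:,2]>.124)&(P[:,2]<.134); f=Q[k]; print('forks in tool',len(f)); 
for a,b in ((-.1,0),(0,.1)):
    g=f[(f[:,0]>a)&(f[:,0]<b)]; 
    if len(g): print(g.min(0),g.max(0))
for a,b in((.018,.12),(-.12,-.02)):
    m=(Q[:,2]>0)&(Q[:,2]<.03)&(abs(Q[:,1])<.012)&(Q[:,0]>a)&(Q[:,0]<b); r=Q[m]; print(r.min(0),r.max(0),np.median(r,0))
```

```text
now axis console [0.0596 0.0878 0.1644] yaw 96.217096386604
shift [0.0002 0.0199 0.0044] turn [0.0005 0.0003 0.0003]
shift [0.0002 0.0199 0.0194] turn [0.0005 0.0003 0.0003]
[-1.7812 -1.0791 -3.1428] [-0.0268  0.4565 -0.0624] 0.14894358840051394
forks in tool 340
[-0.0358  0.0346  0.0566] [-0.032   0.0367  0.0617]
[0.0362 0.0079 0.0542] [0.0479 0.0365 0.0617]
[ 0.018  -0.0077  0.0124] [0.0545 0.0064 0.0276] [ 0.0379 -0.0008  0.0144]
[-0.1194 -0.0076  0.    ] [-0.0408  0.0118  0.0285] [-0.0552  0.001   0.0144]
```

View pics/side6.png

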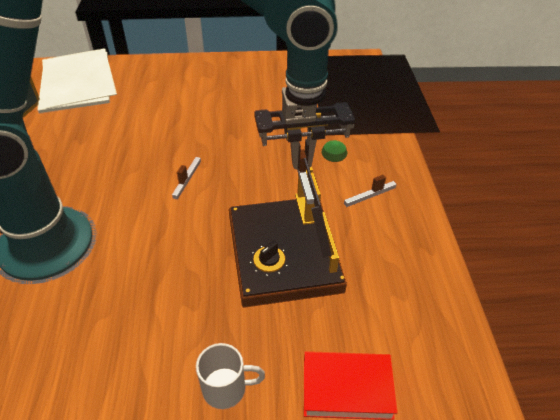

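View pics/wrist6.png

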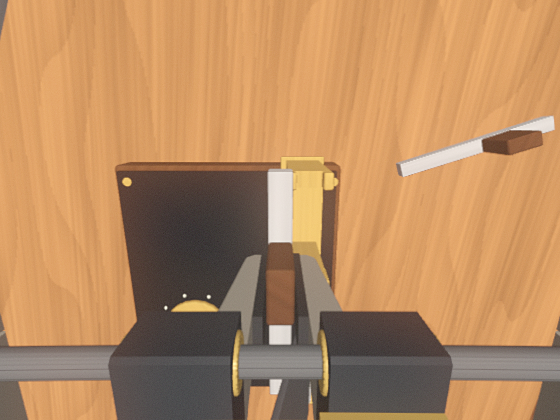

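>>> jog_arm:
  rows:
    - [[0,0.007,0],[0,0,0],0.0]
    - [[0,0.014,0.002],[0,0,0],0.0]
    - [[0,0.0205,0.006],[0,0,0],0.0]
    - [[0,0.0205,0.012],[0,0,0],0.0]
    - [[0,0.0205,0.016],[0,0,0],0.0]
    - [[0,0.0205,0.016],[0,0,0],0.0]
    - [[0,0.0205,0.016],[0,0,0],0.0]

```text
time: 12.05
tcp_pos: [0.6086, 0.036, 0.1695]
tool_rot: [-179.9, -0.0, 96.2]
contact_force: [-3.2, -1.4, -2.6]
width: 0.152
```

Run:
```python
from h import *
bplan((.0795,.088,.148),(.0795,.088,.126)); 
p,d,T=shot('wrist','wrist7')
s=telemetry.read_state();print(s['contact_force'],s['ft_torque'],s['width'])
C=cloud('wrist',d,T);P=C.reshape(-1,3)
Tt=tcp(s)
Q=(P-Tt[:3,3])@Tt[:3,:3]
near=(abs(P[:,0]-.56)<.2)&(abs(P[:,1]+.0)<.25)
k=near&(P[:,2]>.124)&(P[:,2]<.134)
g=Q[k&(Q[:,0]>.03)&(Q[:,0]<.06)&(abs(Q[:,1])<.04)]
print(len(g),g.min(0),g.max(0))
for x in (.038,.04,.042,.044,.046):
    t=np.sort(g[abs(g[:,0]-x)<.001][:,1]*1000); print(x,t.round(1))
for a,b in((.018,.12),(-.12,-.02)):
    m=(Q[:,2]>.01)&(Q[:,2]<.02)&(abs(Q[:,1])<.012)&(Q[:,0]>a)&(Q[:,0]<b); r=Q[m]; print(r.min(0),r.max(0),np.median(r,0))
a=cv2.resize(p[130:330,180:380],None,fx=3,fy=3,interpolation=cv2.INTER_CUBIC); cv2.imwrite('pics/crop7.png',a)
a,_,_=shot('scene'); cv2.imwrite('pics/crop7s.png',cv2.resize(a[120:320,190:450],None,fx=3,fy=3,interpolation=cv2.INTER_CUBIC))
```

```text
now axis console [0.0785 0.0879 0.1481] yaw 96.18964697549566
shift [0.0001 0.0009 0.0001] turn [-0.0016 -0.0002 -0.0002]
shift [0.0001 0.001  0.0221] turn [-0.0016 -0.0002 -0.0002]
[-2.7376 -0.6737 -3.7804] [-0.1226  0.9057 -0.1874] 0.15419308862164308
425 [ 0.036  -0.0161  0.0382] [0.0478 0.0161 0.0455]
0.038 [-16.  -16.  -16.  -15.4 -15.3 -15.3 -14.8 -14.7 -14.7 -14.1 -14.1 -14.
 -13.4 -13.4 -13.4 -13.4 -12.8 -12.8 -12.8 -12.8 -12.2 -12.1 -11.5 -11.5
 -10.9 -10.9 -10.8 -10.3 -10.3 -10.2 -10.2  -9.6  -9.6  -9.6   9.    9.1
   9.5   9.5   9.5  10.1  10.1  10.2  10.2  10.7  10.7  11.3  11.4  11.4
  12.   12.1  12.6  12.6  12.7  13.3  13.3  13.3  13.8  14.   14.5  14.5
  15.2  15.2  15.9  16.   16.1]
0.04 [-16.  -16.  -16.  -15.3 -15.3 -15.2 -14.6 -14.6 -14.6 -14.1 -14.1 -14.
 -14.  -13.4 -13.4 -12.8 -12.8 -12.1 -12.1 -12.1 -12.1 -11.5 -11.5 -11.5
 -11.4 -10.8 -10.8 -10.8 -10.3 -10.3 -10.2  -9.7  -9.6  -9.6   9.    9.
   9.    9.    9.5   9.5   9.5  10.1  10.1  10.2  10.6  10.6  10.7  10.7
  11.3  11.3  11.4  11.4  12.   12.   12.   12.   12.6  12.6  12.7  13.2
  13.2  13.2  13.3  13.
[... 801 characters left out ...]
1.3  11.9
  12.   12.   12.5  12.5  12.5  13.1  13.2  13.2  13.8  13.8  13.9  14.5
  14.5  14.5  15.   15.1  15.1  15.7  15.8  15.8]
0.046 [-15.9 -15.9 -15.8 -15.2 -15.1 -15.1 -14.6 -14.5 -14.5 -14.  -13.9 -13.8
 -13.3 -13.3 -13.2 -12.7 -12.7 -12.7 -12.1 -12.  -12.  -11.4 -11.4 -11.4
 -10.8 -10.8 -10.7 -10.2 -10.2 -10.1  -9.7  -9.6  -9.6   8.9   9.4   9.4
   9.4  10.   10.   10.   10.6  10.6  10.6  11.2  11.3  11.3  11.9  11.9
  11.9  12.   12.4  12.5  12.5  13.1  13.2  13.2  13.7  13.8  13.8  14.4
  14.4  15.   15.   15.1  15.7  15.7  15.8]
[ 0.0181 -0.008   0.0126] [0.0545 0.006  0.0199] [ 0.0377 -0.0013  0.0145]
[-0.1157 -0.0081  0.01  ] [-0.0412  0.0098  0.02  ] [-0.0552 -0.0007  0.0147]
```

View pics/crop7.png

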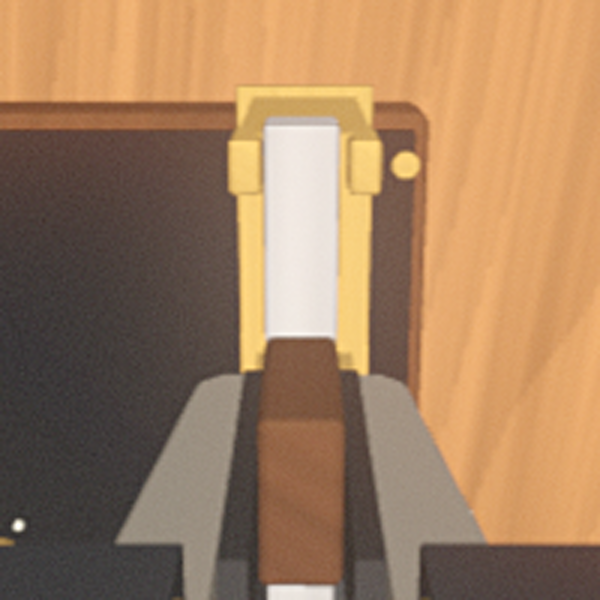

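View pics/crop7s.png

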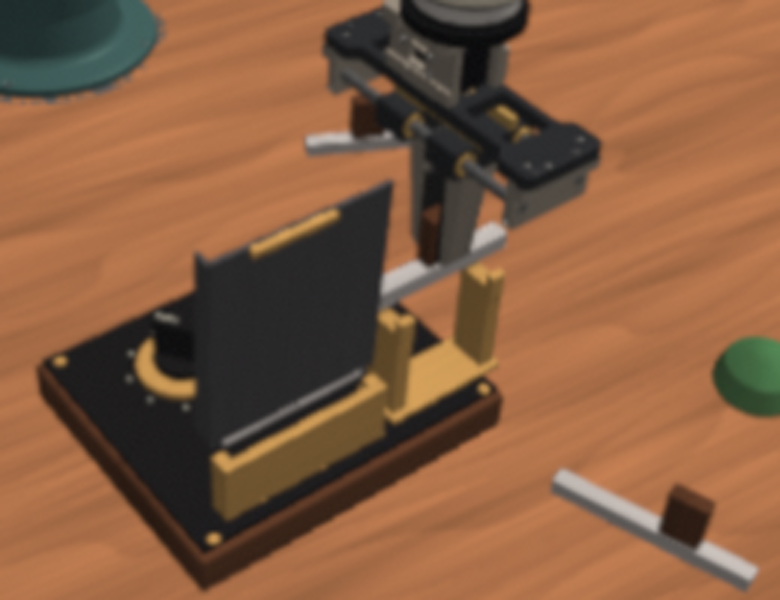

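>>> jog_arm:
  rows:
    - [[0,0.0008,0.004],[0,0,0],0.0]
    - [[0,0.0008,0.008],[0,0,0],0.0]
    - [[0,0.0008,0.01],[0,0,0],0.0]
    - [[0,0.0008,0.01],[0,0,0],0.0]
    - [[0,0.0008,0.01],[0,0,0],0.0]

```text
time: 12.78
tcp_pos: [0.6099, 0.0361, 0.1598]
tool_rot: [-180.0, 0.0, 96.2]
contact_force: [-2.5, -0.6, -0.9]
width: 0.151
```

```bash
cat > m.py <<'E'
from h import *
bplan((.0795,.088,.126)); 
p,d,T=shot('wrist')
s=telemetry.read_state();print(s['contact_force'],s['ft_torque'],s['width'])
C=cloud('wrist',d,T);P=C.reshape(-1,3)
Tt=tcp(s)
Q=(P-Tt[:3,3])@Tt[:3,:3]
near=(abs(P[:,0]-.56)<.2)&(abs(P[:,1]+.0)<.25)
k=near&(P[:,2]>.127)&(P[:,2]<.132)
g=Q[k&(Q[:,0]>.036)&(Q[:,0]<.047)&(abs(Q[:,1])<.04)&(abs(Q[:,1])>.0085)]
l=g[g[:,1]<0][:,1];r=g[g[:,1]>0][:,1]
print('fork outer',l.min(),r.max(),'slot',l.max(),r.min(),'z',np.median(g[:,2]),'slot centre',(l.max()+r.min())/2)
for a,b in((.018,.03),(.03,.042),(.042,.0545),(-.12,-.02)):
    m=(Q[:,2]>.0115)&(Q[:,2]<.017)&(abs(Q[:,1])<.0085)&(Q[:,0]>a)&(Q[:,0]<b); r=Q[m]; 
    if len(r):print('rod',a,r.min(0),r.max(0),np.median(r,0))
E
python3 m.py
```

```text
now axis console [0.0799 0.0878 0.1384] yaw 96.20699120198948
shift [ 0.0002 -0.0004  0.0124] turn [-0.0006  0.      0.0001]
[-3.2128 -0.9668 -1.8537] [-0.2534  0.9371 -0.2144] 0.14601733219606353
fork outer -0.017762376835722547 0.014702571917011065 slot -0.010796785983639718 0.008503976017593184 z 0.03064923952698921 slot centre -0.0011464049830232671
rod 0.018 [ 0.018  -0.0075  0.0126] [0.03   0.0058 0.0164] [ 0.0241 -0.0006  0.0144]
rod 0.03 [ 0.03   -0.0074  0.0126] [0.042  0.0061 0.0163] [ 0.0361 -0.0006  0.0144]
rod 0.042 [ 0.0421 -0.0079  0.0122] [0.0544 0.0061 0.0168] [ 0.0485 -0.0006  0.0144]
rod -0.12 [-0.1136 -0.0079  0.0122] [-0.0413  0.0077  0.0163] [-0.0549 -0.0005  0.0145]
```

>>> jog_arm:
  rows:
    - [[0,-0.0006,0.0],[0,0,0],0.0]
    - [[0,-0.0006,0.001],[0,0,0],0.0]
    - [[0,-0.0006,0.003],[0,0,0],0.0]
    - [[0,-0.0006,0.005],[0,0,0],0.0]
    - [[0,-0.0006,0.005],[0,0,0],0.0]

```text
time: 13.45
tcp_pos: [0.6094, 0.0361, 0.1548]
tool_rot: [-180.0, 0.0, 96.2]
contact_force: [-4.2, -1.8, -1.2]
width: 0.149
```

```bash
sed -i 's/>.0085)\]/>.0068)\&(Q[:,2]>.02)]/' m.py; python3 m.py
```

```text
now axis console [0.0794 0.0879 0.1334] yaw 96.21076397186273
shift [0.0001 0.0001 0.0074] turn [-0.0004  0.      0.0002]
[-3.5703 -0.7564 -0.769 ] [-0.3201  0.9373 -0.2117] 0.1498451565198604
fork outer -0.017143145746418842 0.01491241527403102 slot -0.010148191352489788 0.00828645750640373 z 0.02551025437052156 slot centre -0.000930866923043029
rod 0.018 [ 0.018  -0.0075  0.0127] [0.03   0.0058 0.0163] [ 0.024  -0.0011  0.0143]
rod 0.03 [ 0.03   -0.0074  0.0127] [0.042  0.0062 0.0163] [ 0.0361 -0.0006  0.0144]
rod 0.042 [ 0.042  -0.0078  0.0126] [0.0545 0.0062 0.0168] [ 0.0484 -0.0006  0.0145]
rod -0.12 [-0.1146 -0.0079  0.0119] [-0.0417  0.0077  0.0167] [-0.0548 -0.0005  0.0143]
```

The rod's underside is now about 3 mm below the fork tops with no rise in force, so it has entered the slots. I'll lower it the rest of the way.

>>> jog_arm:
  rows:
    - [[0,0,0.002],[0,0,0],0.0]
    - [[0,0,0.004],[0,0,0],0.0]
    - [[0,0,0.0055],[0,0,0],0.0]
    - [[0,0,0.0066],[0,0,0],0.0]
    - [[0,0,0.0066],[0,0,0],0.0]

```text
time: 14.12
tcp_pos: [0.6093, 0.036, 0.1482]
tool_rot: [-180.0, 0.0, 96.2]
contact_force: [-4.3, -1.1, -0.4]
width: 0.152
```

```bash
python3 m.py;  python3 - <<'E'
from h import *
a,d,T=shot('scene'); cv2.imwrite('pics/crop8s.png',cv2.resize(a[120:320,190:450],None,fx=3,fy=3,interpolation=cv2.INTER_CUBIC))
E
```

```text
now axis console [0.0793 0.0878 0.1268] yaw 96.20504584905089
shift [0.0002 0.0002 0.0008] turn [-0.0005  0.0001  0.0001]
[-3.9163 -1.2548 -0.2986] [-0.4858  1.2067 -0.2825] 0.1448864822212191
fork outer -0.016789245547551273 0.0149853649508825 slot -0.010275449845707317 0.008536502243660461 z 0.020314946389800016 slot centre -0.0008694738010234281
rod 0.018 [ 0.0181 -0.0075  0.0128] [0.03   0.0058 0.016 ] [ 0.0242 -0.0011  0.0144]
rod 0.03 [ 0.0301 -0.0074  0.0126] [0.0419 0.0062 0.0167] [ 0.0362 -0.0006  0.0144]
rod 0.042 [ 0.042  -0.0077  0.0123] [0.0544 0.0061 0.0168] [ 0.0484 -0.0006  0.0144]
rod -0.12 [-0.1148 -0.0082  0.0124] [-0.0413  0.0077  0.0161] [-0.055  -0.0005  0.0144]
```

View pics/crop8s.png

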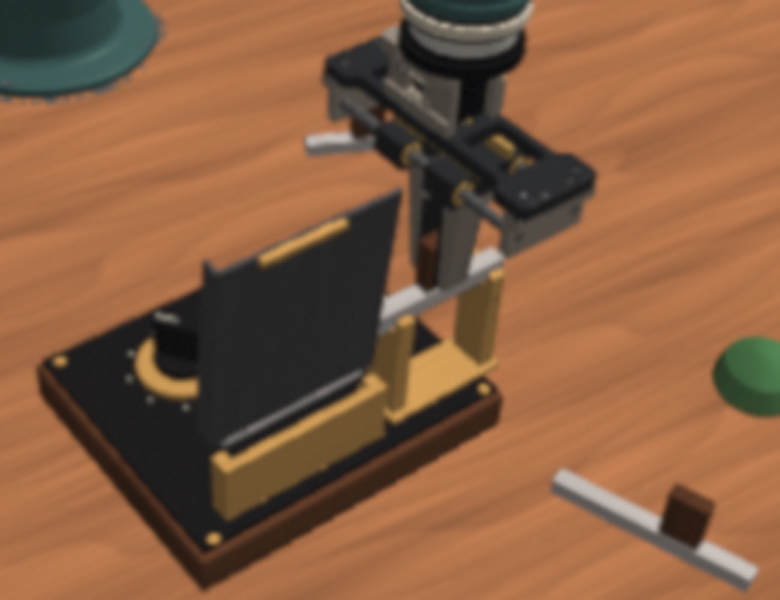

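>>> jog_arm:
  rows:
    - [[0,0,0.0007],[0,0,0],0.0]
    - [[0,0,0.0012],[0,0,0],0.0]
    - [[0,0,0.0012],[0,0,0],0.0]

```text
time: 14.6
tcp_pos: [0.6096, 0.0361, 0.1477]
tool_rot: [180.0, -0.0, 96.2]
contact_force: [-5.0, -1.2, 3.9]
width: 0.147
```

```bash
python3 m.py
```

```text
now axis console [0.0797 0.0878 0.1263] yaw 96.20783261932719
shift [ 0.0002 -0.0001  0.0003] turn [ 0.0003 -0.0002  0.0001]
[-5.8047 -1.221   2.9786] [-0.4424  1.5044 -0.2833] 0.14766414561909316
fork outer -0.017280201364665543 0.015027329397289527 slot -0.017280201364665543 0.007977632621941457 z 0.020312076014784575 slot centre -0.004651284371362043
rod 0.018 [ 0.018  -0.0075  0.0125] [0.03   0.0058 0.016 ] [ 0.0241 -0.0006  0.0144]
rod 0.03 [ 0.03   -0.0074  0.0125] [0.042  0.0062 0.0163] [ 0.0361 -0.0006  0.0143]
rod 0.042 [ 0.042  -0.0078  0.0124] [0.0545 0.0062 0.0169] [ 0.0485 -0.0006  0.0144]
rod -0.12 [-0.1165 -0.0082  0.0115] [-0.041   0.0083  0.0168] [-0.0551 -0.0005  0.0144]
```

The force now pushes up by about 3 N, so the rod is on the slot floors. I'll release it.

>>> jog_arm:
  rows:
    - [[0,0,0],[0,0,0],0.018]
    - [[0,0,0],[0,0,0],0.024]
    - [[0,0,0],[0,0,0],0.035]
    - [[0,0,0],[0,0,0],0.045]
    - [[0,0,0],[0,0,0],0.045]
    - [[0,0,0],[0,0,0],0.045]

```text
time: 15.4
tcp_pos: [0.6096, 0.0362, 0.1472]
tool_rot: [180.0, -0.0, 96.2]
contact_force: [0.1, -0.2, -0.6]
width: 0.492
```

Run:
```python
from h import *
s=telemetry.read_state(); print(s['contact_force'],s['width'])
p,d,T=shot('wrist','wrist9')
for n in ('scene','side'):
    a,d,T=shot(n); cv2.imwrite(f'pics/crop9{n}.png',cv2.resize(a[110:310,190:450],None,fx=3,fy=3,interpolation=cv2.INTER_CUBIC))
```

```text
[ 0.1201 -0.225  -0.5957] 0.49158551106546133
```

View pics/wrist9.png

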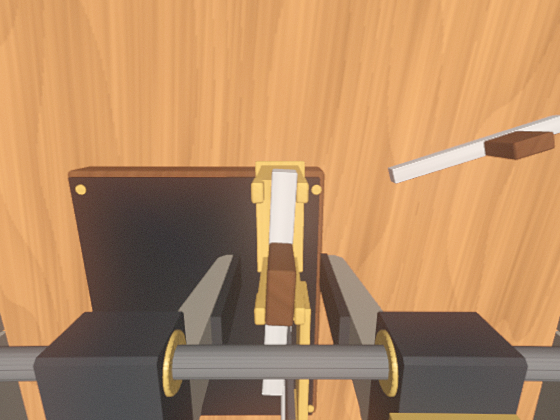

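View pics/crop9scene.png

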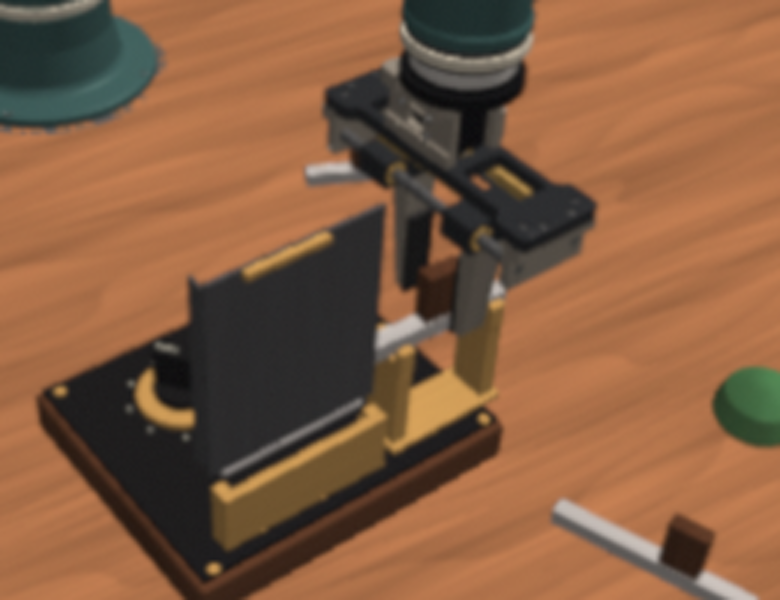

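View pics/crop9side.png

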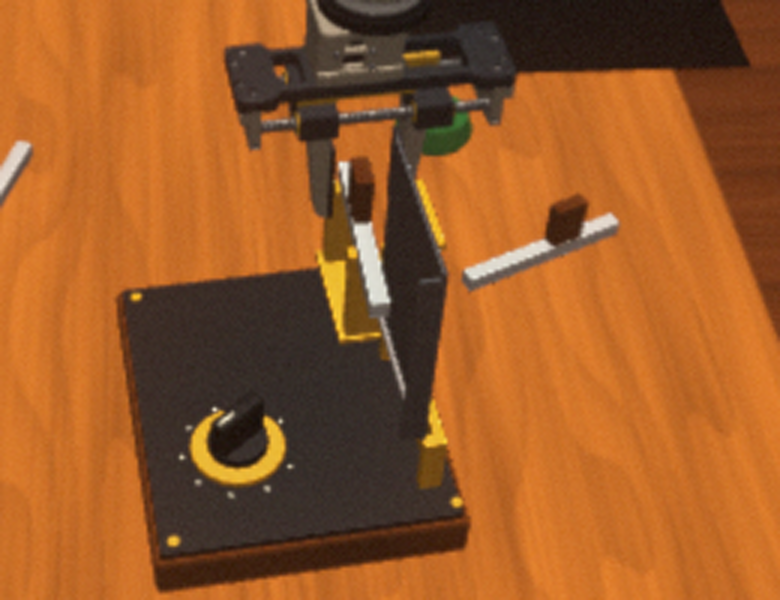

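>>> jog_arm:
  rows:
    - [[0,0,-0.01],[0,0,0],0.045]
    - [[0,0,-0.03],[0,0,0],0.045]
    - [[0,0,-0.06],[0,0,0],0.045]
    - [[0,0,-0.1],[0,0,0],0.045]
    - [[0,0,-0.14],[0,0,0],0.045]
    - [[0,0,-0.14],[0,0,0],0.045]

```text
time: 16.3
tcp_pos: [0.6117, 0.0359, 0.2924]
tool_rot: [179.5, -0.0, 96.2]
contact_force: [0.5, -0.7, -1.1]
width: 0.489
```

```bash
cat > chk.py <<'E'
from h import *
for n in ('side','scene'):
    p,d,T=shot(n,'chk_'+n+str(int(telemetry.read_state()['time']*100)))
    C=cloud(n,d,T).reshape(-1,3); Q=np.c_[(C[:,:2]-CO)@ex,(C[:,:2]-CO)@ey,C[:,2]]
    # cover
    m=(Q[:,0]>.06)&(Q[:,0]<.2)&(Q[:,1]>-.095)&(Q[:,1]<.02)&(Q[:,2]>.15)&(Q[:,2]<.24); c=Q[m]
    if len(c)>50:
        k=np.polyfit(c[:,2],c[:,0],1); print(n,len(c),'cover angle',np.pi/2+np.arctan(k[0]))
    m=(Q[:,0]>.05)&(Q[:,0]<.12)&(Q[:,1]>.055)&(Q[:,1]<.12)&(Q[:,2]>.145)&(Q[:,2]<.19); g=Q[m]
    if len(g): print(n,'plate',g.mean(0),g.min(0),g.max(0))
    m=(Q[:,0]>.04)&(Q[:,0]<.12)&(Q[:,1]>-.02)&(Q[:,1]<.16)&(Q[:,2]>.1305)&(Q[:,2]<.1365); g=Q[m]
    if len(g):
        k=np.polyfit(g[:,1],g[:,0],1); print(n,'rod top',len(g),np.median(g[:,2]),'yaw',k[0],'x at y=.09',np.polyval(k,.09),g[:,1].min(),g[:,1].max())
E
python3 chk.py
python3 - <<'E'
from h import *
p,d,T=shot('wrist','wrist10')
s=telemetry.read_state(); print(s['contact_force'],s['tcp_pos'])
C=cloud('wrist',d,T).reshape(-1,3); Q=np.c_[(C[:,:2]-CO)@ex,(C[:,:2]-CO)@ey,C[:,2]]
m=(Q[:,0]>.04)&(Q[:,0]<.12)&(Q[:,1]>-.02)&(Q[:,1]<.16)&(Q[:,2]>.1315)&(Q[:,2]<.1365); g=Q[m]
k=np.polyfit(g[:,1],g[:,0],1); print('rod top',len(g),np.median(g[:,2]),'yaw',k[0],'x at y=.09',np.polyval(k,.09),g[:,1].min(),g[:,1].max())
m=(Q[:,0]>.04)&(Q[:,0]<.12)&(Q[:,1]>.06)&(Q[:,1]<.12)&(Q[:,2]>.17)&(Q[:,2]<.18);g=Q[m];print('plate top',g.mean(0))
E
```

```text
side 417 cover angle 1.574426604780242
side plate [0.0786 0.0816 0.1655] [0.0721 0.0699 0.145 ] [0.0877 0.1029 0.1759]
side rod top 237 0.13337891508783484 yaw -7.690395077208806e-05 x at y=.09 0.07681803366930103 -0.0186528468720709 0.14178496127015636
scene 1913 cover angle 1.572561720681764
scene plate [0.0837 0.0853 0.1631] [0.0726 0.0718 0.1451] [0.0898 0.1031 0.176 ]
scene rod top 273 0.1332682913638985 yaw -0.01328220241915407 x at y=.09 0.08308310781729407 -0.019494028771967837 0.14426462457332062
[ 0.4095  0.3467 -0.959 ] [0.6091 0.0362 0.2872]
rod top 1342 0.13332725811716745 yaw 0.048762854214062776 x at y=.09 0.0791181509894047 -0.006533308209612756 0.14293150978826363
plate top [0.0794 0.0886 0.1732]
```

View pics/wrist10.png

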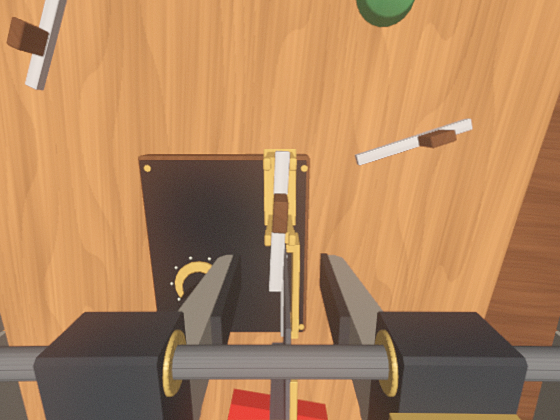

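Seated: rod top at 133.3 mm (floor 119 + 14), yaw in the slots 0.049 rad, plate upright, cover about 1.57 rad. Next I'll measure the dial.

Run:
```python
from h import *
for n in ('side','scene'):
    z=np.load(f'/tmp/{n}.npz');d,T,p=z['d'],z['T'],z['p']
    C=cloud(n,d,T); P=C.reshape(-1,3); c=c2w(-.03,-.045,0)
    r=np.hypot(P[:,0]-c[0],P[:,1]-c[1])
    for lo,hi in((.079,.09),(.06,.09)):
        m=(r<.045)&(P[:,2]>lo)&(P[:,2]<hi); g=P[m]
        if len(g)>5:
            rc=cv2.minAreaRect((g[:,:2]*1000).astype(np.float32)); print(n,lo,len(g),g.mean(0),g[:,2].max(),rc)
            u,s,v=np.linalg.svd(g[:,:2]-g[:,:2].mean(0)); print(np.degrees(np.arctan2(v[0,1],v[0,0])))
    uv=proj(n,c2w(-.03,-.045,.08),T)[0].astype(int); print(uv)
    cv2.imwrite(f'pics/dial_{n}.png',cv2.resize(p[uv[1]-40:uv[1]+40,uv[0]-50:uv[0]+50],None,fx=7,fy=7,interpolation=cv2.INTER_CUBIC))
    for b in boxes_of('dial',n)[:2]: print(b['p'],T[:3,:3]@b['position']+T[:3,3])
print(c, telemetry.read_state()['q'])
```

```text
side 0.079 123 [ 0.5129 -0.1116  0.0839] 0.08866508420192687 ((512.5986328125, -110.74174499511719), (42.49325180053711, 14.973388671875), 40.42226028442383)
-137.82775248724366
side 0.06 226 [ 0.5127 -0.1139  0.0772] 0.08866508420192687 ((512.4464721679688, -110.64180755615234), (42.407325744628906, 15.042587280273438), 41.86502456665039)
-140.44911909763323
[269 247]
scene 0.079 73 [ 0.5095 -0.1139  0.0833] 0.087017783356235 ((509.4355773925781, -113.87752532958984), (29.984220504760742, 17.39823341369629), 35.00508499145508)
38.71433689417095
scene 0.06 158 [ 0.5118 -0.1151  0.0761] 0.087017783356235 ((510.232421875, -113.31947326660156), (31.92986488342285, 17.39823341369629), 35.00508117675781)
38.14403303399246
[249 228]
0.5 [ 0.517  -0.1176  0.0692]
[ 0.5142 -0.1084  0.    ] [-28.3676  20.6725  28.5302  95.1579 -10.5474  66.966    8.9931]
```

View pics/dial_side.png

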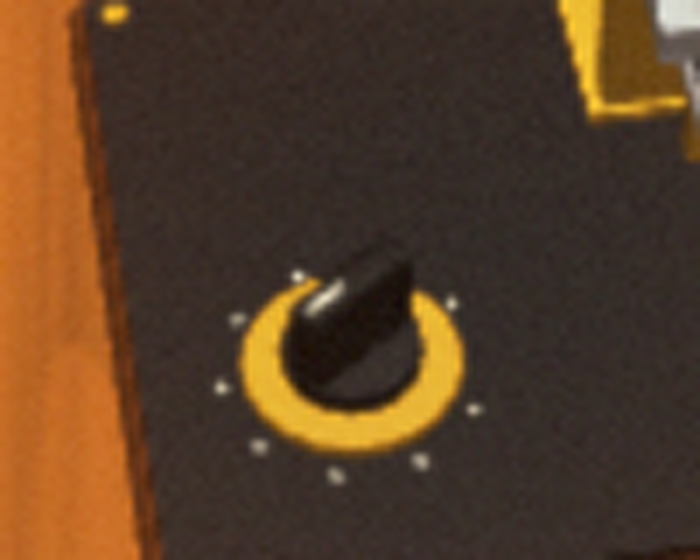

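Run:
```python
from h import *
plan([.5135,-.110,.25],221)
```

```text
shift [-0.135  -0.1106  0.0364] turn [-0.0011 -0.0021 -2.1779]
```

>>> jog_arm:
  rows:
    - [[-0.005,-0.01,0.0],[0,0,-0.1],0.045]
    - [[-0.02,-0.025,0.0],[0,0,-0.28],0.045]
    - [[-0.04,-0.04,0.0],[0,0,-0.46],0.045]
    - [[-0.055,-0.05,0.0],[0,0,-0.64],0.045]
    - [[-0.07,-0.06,0.0],[0,0,-0.82],0.045]
    - [[-0.085,-0.07,0.0],[0,0,-1.0],0.045]
    - [[-0.1,-0.08,0.0],[0,0,-1.18],0.045]
    - [[-0.115,-0.095,0.0],[0,0,-1.36],0.045]
    - [[-0.13,-0.105,0.0],[0,0,-1.54],0.045]
    - [[-0.135,-0.11,0.01],[0,0,-1.72],0.045]
    - [[-0.135,-0.11,0.02],[0,0,-1.9],0.045]
    - [[-0.135,-0.11,0.03],[0,0,-2.08],0.045]

```text
time: 18.05
tcp_pos: [0.5141, -0.1101, 0.2559]
tool_rot: [179.9, -0.1, -144.3]
contact_force: [0.1, -0.1, 0.7]
width: 0.486
```

>>> jog_arm:
  rows:
    - [[0,0,0],[0,0,-0.09],0.045]
    - [[0,0,0],[0,0,-0.09],0.045]
    - [[0,0,0],[0,0,-0.09],0.045]

```text
time: 18.42
tcp_pos: [0.5146, -0.11, 0.2568]
tool_rot: [180.0, -0.0, -139.6]
contact_force: [-0.2, -0.3, 1.2]
width: 0.492
```

Run:
```python
from h import *
s=telemetry.read_state(); print(s['tcp_pos'],s['tool_rot'],s['q'],s['dq'].max(),s['width'])
p,d,T=shot('wrist','wrist11')
C=cloud('wrist',d,T); P=C.reshape(-1,3); c=c2w(-.03,-.045,0); Tt=tcp(s)
r=np.hypot(P[:,0]-c[0],P[:,1]-c[1])
m=(r<.035)&(P[:,2]>.079)&(P[:,2]<.09); g=P[m]
rc=cv2.minAreaRect((g[:,:2]*1000).astype(np.float32)); print(len(g),g.mean(0),rc)
q=(g-Tt[:3,3])@Tt[:3,:3]; print('tool',q.min(0),q.max(0),q.mean(0),cv2.minAreaRect((q[:,:2]*1000).astype(np.float32)))
```

```text
[ 0.5146 -0.11    0.2568] [ 179.9725   -0.0328 -139.5518] [ -4.0468  12.5662  14.5177 107.7909  -3.5971  60.123  142.3814] 0.37263276649233923 0.49202398135529896
493 [ 0.5119 -0.1098  0.084 ] ((513.03076171875, -109.289306640625), (42.24718475341797, 13.800764083862305), 41.04179382324219)
tool [-0.0205 -0.0055  0.1704] [0.0218 0.0084 0.1769] [0.0018 0.0018 0.1729] ((0.6325206756591797, 1.4954218864440918), (13.800949096679688, 42.24831008911133), 89.40949249267578)
```

View pics/wrist11.png

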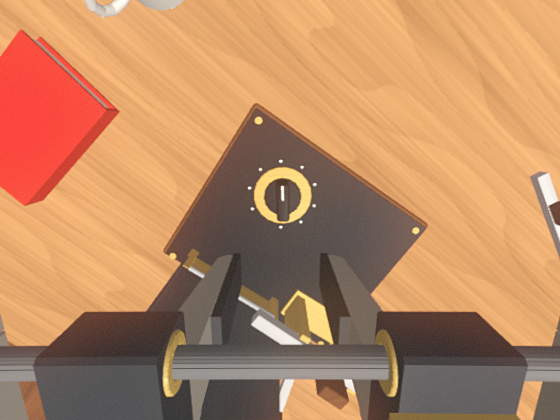

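>>> jog_arm:
  rows:
    - [[0.0006,0.002,0.04],[0,0,-0.01],0.045]
    - [[0.0006,0.002,0.09],[0,0,-0.01],0.045]
    - [[0.0006,0.002,0.135],[0,0,-0.01],0.045]
    - [[0.0006,0.002,0.155],[0,0,-0.01],0.045]
    - [[0.0006,0.002,0.165],[0,0,-0.01],0.045]
    - [[0.0006,0.002,0.165],[0,0,-0.01],0.045]

```text
time: 19.23
tcp_pos: [0.5131, -0.1088, 0.0921]
tool_rot: [180.0, -0.0, -138.9]
contact_force: [0.0, 0.7, 0.2]
width: 0.492
```

Run:
```python
from h import *
s=telemetry.read_state(); print(s['tcp_pos'],s['tool_rot'],s['contact_force'])
p,d,T=shot('wrist','wrist12')
a,d,T=shot('side'); cv2.imwrite('pics/crop12.png',cv2.resize(a[110:310,190:450],None,fx=3,fy=3,interpolation=cv2.INTER_CUBIC))
```

```text
[ 0.5131 -0.1088  0.0921] [ 179.9866   -0.0178 -138.8979] [0.0352 0.7315 0.1769]
```

View pics/wrist12.png

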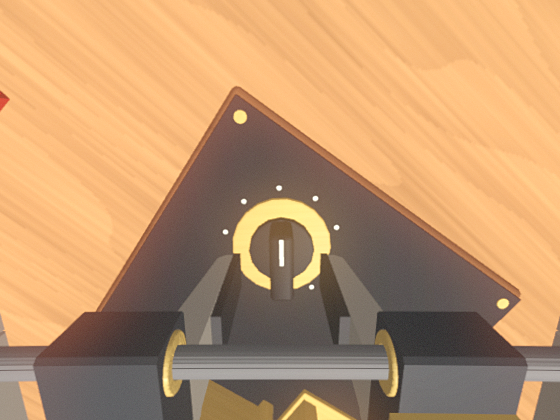

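View pics/crop12.png

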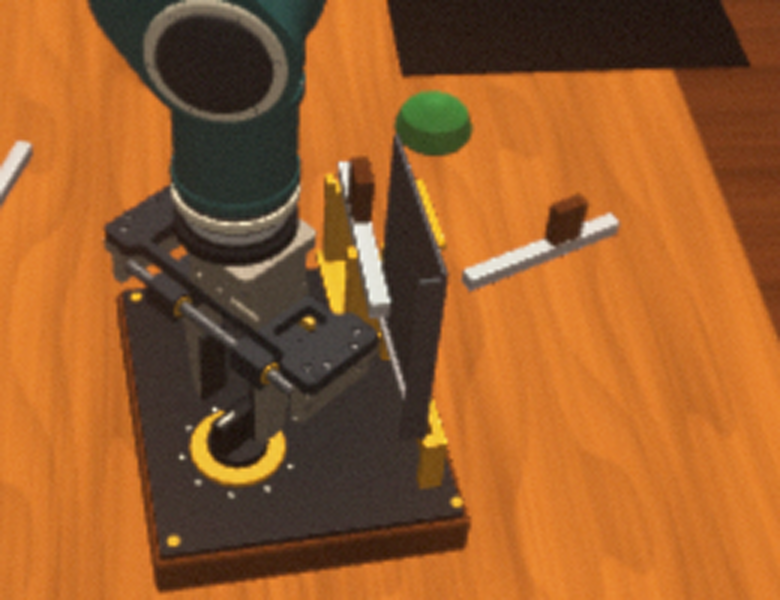

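>>> jog_arm:
  rows:
    - [[0,0,0.015],[0,0,0],0.045]
    - [[0,0,0.025],[0,0,0],0.045]
    - [[0,0,0.025],[0,0,0],0.02]
    - [[0,0,0.025],[0,0,0],0.01]
    - [[0,0,0.025],[0,0,0],0.0]
    - [[0,0,0.025],[0,0,0],0.0]
    - [[0,0,0.025],[0,0,0],0.0]
    - [[0,0,0.025],[0,0,0],0.0]
  squeeze: 20

```text
time: 20.32
tcp_pos: [0.5128, -0.1083, 0.0674]
tool_rot: [179.9, 0.0, -138.9]
contact_force: [-3.8, 3.6, 5.1]
width: 0.154
```

Run:
```python
from h import *
s=telemetry.read_state(); print(s)
```

```text
{'time': 20.325, 'q': array([ -1.1796,  27.6535,  11.6841, 116.3602,  -9.0806,  36.8645,
       147.6221]), 'dq': array([ 0.035 ,  0.041 , -0.0881, -0.0079, -0.0114,  0.1516,  0.0259]), 'joint_torque': array([  1.1507, -42.0848,   3.7462, -17.2545,   0.4896,  -1.2079,
         0.0563]), 'tcp_pos': array([ 0.5128, -0.1083,  0.0674]), 'tool_rot': array([ 179.9426,    0.004 , -138.8693]), 'contact_force': array([-3.7778,  3.5858,  5.1324]), 'ft_torque': array([ 0.7993,  0.7955, -0.0729]), 'width': 0.15437334014362777}
```

>>> jog_arm:
  rows:
    - [[0,0.0006,0],[0,0,0.05],0.0]
    - [[0,0.0006,0],[0,0,0.12],0.0]
    - [[0,0.0006,0],[0,0,0.2],0.0]
    - [[0,0.0006,0],[0,0,0.28],0.0]
    - [[0,0.0006,0],[0,0,0.36],0.0]
    - [[0,0.0006,0],[0,0,0.44],0.0]
    - [[0,0.0006,0],[0,0,0.5],0.0]
    - [[0,0.0006,0],[0,0,0.5],0.0]

```text
time: 21.32
tcp_pos: [0.5126, -0.108, 0.0674]
tool_rot: [180.0, -0.0, -167.5]
contact_force: [-3.7, 3.3, 5.6]
width: 0.151
```

Run:
```python
from h import *
s=telemetry.read_state(); print(s['tcp_pos'],s['tool_rot'],s['contact_force'],s['ft_torque'],s['width'])
R=eul(s['tool_rot']); print('tool force',R.T@s['contact_force'])
a,d,T=shot('side'); cv2.imwrite('pics/crop13.png',cv2.resize(a[110:310,190:450],None,fx=3,fy=3,interpolation=cv2.INTER_CUBIC))
shot('wrist','wrist13')
```

```text
[ 0.5126 -0.108   0.0674] [ 179.9763   -0.0062 -167.5248] [-3.6682  3.3004  5.6431] [ 0.6558  0.5965 -0.0452] 0.1508639482302899
tool force [ 2.8693  4.0172 -5.6412]
```

View pics/crop13.png

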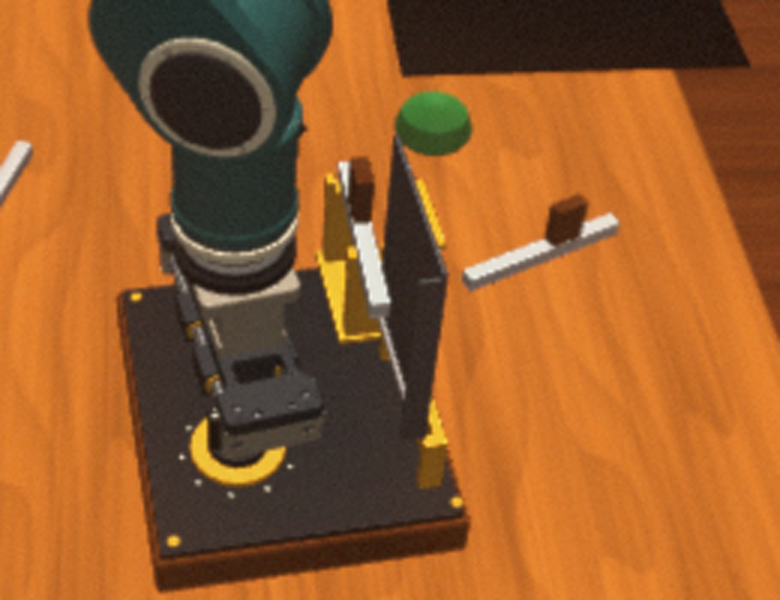

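View pics/wrist13.png

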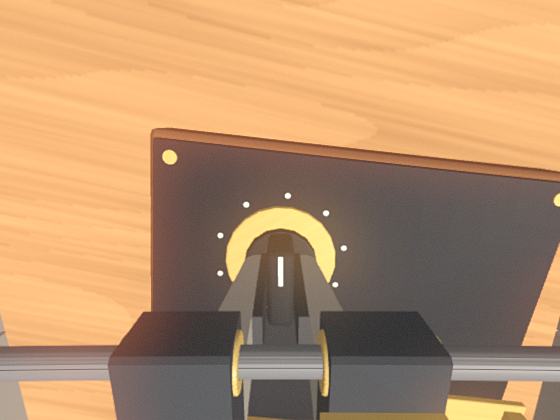

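The knob turns with the tool: the marker is vertical at (280,270) in the wrist picture. I'll continue, then take small steps near the stop.

>>> jog_arm:
  rows:
    - [[0,0,0],[0,0,0.08],0.0]
    - [[0,0,0],[0,0,0.16],0.0]
    - [[0,0,0],[0,0,0.24],0.0]
    - [[0,0,0],[0,0,0.32],0.0]
    - [[0,0,0],[0,0,0.4],0.0]
    - [[0,0,0],[0,0,0.48],0.0]
    - [[0,0,0],[0,0,0.56],0.0]
    - [[0,0,0],[0,0,0.63],0.0]
    - [[0,0,0],[0,0,0.68],0.0]
    - [[0,0,0],[0,0,0.68],0.0]

```text
time: 22.68
tcp_pos: [0.5127, -0.1076, 0.0674]
tool_rot: [180.0, -0.0, 153.5]
contact_force: [-2.6, 3.3, 5.4]
width: 0.151
```

```bash
cat > st.py <<'E'
from h import *
s=telemetry.read_state(); print(s['time'],s['tcp_pos'],s['tool_rot'],s['contact_force'],s['ft_torque'],s['width'],'q7tau',s['joint_torque'][6],s['q'][6])
y=s['tool_rot'][2]; print('dial from tool yaw',0.65-np.radians((y+180)%360-CY if (y+180)%360<180 else (y+180)%360-360-CY))
E
python3 st.py
```

```text
22.675 [ 0.5127 -0.1076  0.0674] [179.9586  -0.0304 153.539 ] [-2.6142  3.2828  5.3694] [ 0.7727  0.5429 -0.0487] 0.1505549001127837 q7tau -0.03408921416848898 92.62836290860254
dial from tool yaw 1.2200415715545696
```

>>> jog_arm:
  rows:
    - [[0,0,0],[0,0,0.03],0.0]
    - [[0,0,0],[0,0,0.06],0.0]
    - [[0,0,0],[0,0,0.08],0.0]
    - [[0,0,0],[0,0,0.08],0.0]

```text
time: 23.18
tcp_pos: [0.5127, -0.1076, 0.0674]
tool_rot: [180.0, -0.0, 149.0]
contact_force: [-2.5, 2.8, 5.8]
width: 0.148
```

```bash
python3 st.py
```

```text
23.175 [ 0.5127 -0.1076  0.0674] [179.9551  -0.0375 148.9544] [-2.5382  2.7682  5.8476] [ 0.8511  0.5242 -0.0115] 0.14841977113230806 q7tau -0.03058963338844478 88.93240302213357
dial from tool yaw 1.3000578248353492
```

>>> jog_arm:
  rows:
    - [[0,0,0],[0,0,0.02],0.0]
    - [[0,0,0],[0,0,0.03],0.0]
    - [[0,0,0],[0,0,0.03],0.0]

```text
time: 23.55
tcp_pos: [0.5127, -0.1076, 0.0674]
tool_rot: [180.0, -0.0, 147.2]
contact_force: [-2.4, 4.5, 5.1]
width: 0.155
```

```bash
python3 st.py
```

```text
23.55 [ 0.5127 -0.1076  0.0674] [179.9533  -0.0415 147.2403] [-2.3556  4.5123  5.1491] [0.8117 0.4707 0.0722] 0.1554121636999631 q7tau -0.045128645142540336 87.55258751343474
dial from tool yaw 1.3299751827938102
```

>>> jog_arm:
  rows:
    - [[0,0,0],[0,0,0.02],0.0]
    - [[0,0,0],[0,0,0.03],0.0]
    - [[0,0,0],[0,0,0.03],0.0]

```text
time: 23.92
tcp_pos: [0.5127, -0.1076, 0.0674]
tool_rot: [180.0, -0.0, 145.6]
contact_force: [-2.9, 3.9, 5.8]
width: 0.152
```

```bash
python3 st.py
```

```text
23.925 [ 0.5127 -0.1076  0.0674] [179.9608  -0.0398 145.5628] [-2.9459  3.9384  5.8491] [0.797  0.6029 0.1781] 0.15154161274624237 q7tau -0.21886371541768312 86.18980641723589
dial from tool yaw 1.3592537482040026
```

The torque rose clearly, from about -0.05 to +0.18 N m, and joint 7 from -0.03 to -0.22, so the dial is at its end stop. I'll let go and rise straight up.

>>> jog_arm:
  rows:
    - [[0,0,0],[0,0,0],0.02]
    - [[0,0,0],[0,0,0],0.035]
    - [[0,0,0],[0,0,0],0.045]
    - [[0,0,0],[0,0,0],0.045]
    - [[0,0,-0.02],[0,0,0],0.045]
    - [[0,0,-0.05],[0,0,0],0.045]
    - [[0,0,-0.1],[0,0,0],0.045]
    - [[0,0,-0.15],[0,0,0],0.045]
    - [[0,0,-0.2],[0,0,0],0.045]
    - [[0,0,-0.23],[0,0,0],0.045]
    - [[0,0,-0.23],[0,0,0],0.045]
    - [[0,0,-0.23],[0,0,0],0.045]

```text
time: 25.42
tcp_pos: [0.512, -0.1081, 0.2962]
tool_rot: [-180.0, -0.1, 145.5]
contact_force: [-0.1, 0.2, 0.3]
width: 0.488
```

```bash
python3 st.py; python3 chk.py
python3 - <<'E'
from h import *
s=telemetry.read_state()
p,d,T=shot('wrist','wrist14')
C=cloud('wrist',d,T); P=C.reshape(-1,3); c=c2w(-.03,-.045,0)
r=np.hypot(P[:,0]-c[0],P[:,1]-c[1])
m=(r<.035)&(P[:,2]>.08)&(P[:,2]<.09); g=P[m]; print(len(g),cv2.minAreaRect((g[:,:2]*1000).astype(np.float32)))
u,_,v=np.linalg.svd(g[:,:2]-g[:,:2].mean(0)); a=np.degrees(np.arctan2(v[0,1],v[0,0]))%180; a=a-180 if a>90 else a
print('knob deg',a,'dial',.65-np.radians(a-CY))
p,_,_=shot('side','side14'); cv2.imwrite('pics/crop14.png',cv2.resize(p[110:310,190:450],None,fx=3,fy=3,interpolation=cv2.INTER_CUBIC))
E
```

```text
25.425 [ 0.512  -0.1081  0.2962] [-179.966    -0.0757  145.4921] [-0.0642  0.2247  0.2864] [-0.0173  0.0184 -0.0254] 0.4875045498446158 q7tau -0.0012616820458788425 72.40169789790686
dial from tool yaw 1.3604863122257187
side 410 cover angle 1.5727101849852838
side plate [0.0786 0.0812 0.1656] [0.0724 0.0682 0.146 ] [0.087  0.1008 0.1769]
side rod top 237 0.13328832546710445 yaw 0.0005807586996491457 x at y=.09 0.0767428641502772 -0.013167645726073337 0.14338769225019626
scene 1918 cover angle 1.5720886504584413
scene plate [0.0838 0.0853 0.163 ] [0.0719 0.0719 0.1451] [0.0897 0.1044 0.1756]
scene rod top 259 0.13320655222263378 yaw -0.01456660530416721 x at y=.09 0.08244431482283571 -0.019433760715236413 0.14392525709222379
404 ((511.6512756347656, -108.82135009765625), (13.21957778930664, 40.994842529296875), 55.76395034790039)
knob deg -34.393662070524556 dial 1.3584930585725923
```

View pics/wrist14.png

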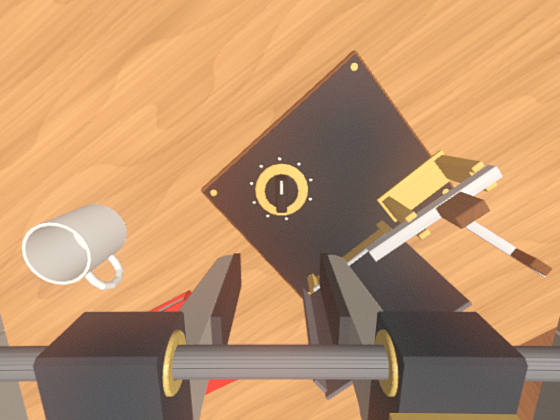

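View pics/crop14.png

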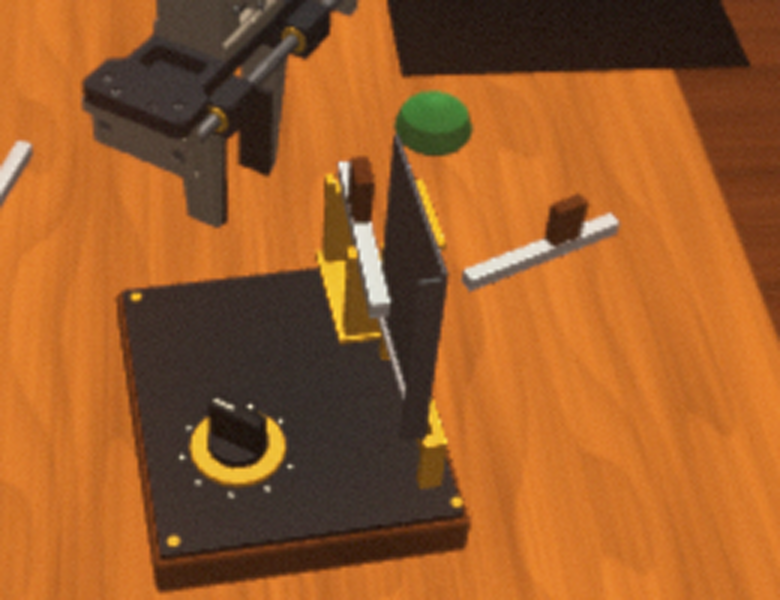

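The knob stands at 1.36 rad. The bar is still down in both forks and the cover is at 1.57 rad. The tool is well clear at z = 0.296. Handing in.

Run:
```python
from bench import ticket, telemetry
print(ticket.finish_job()); print(telemetry.read_state()['time'])
```

```text
the job is handed in; nothing more can be done
None
the job is handed in; nothing more can be done
```

The cover is propped on the stay bar, the dial is at its end stop, and the job was handed in at about 25.6 s. The hand-in gives no verdict, so what follows is from my own last measurements.

I took the bar farthest to the robot's left (side picture pixel (253,149)), lifted the cover with its long end, lowered it into both fork slots and let it go. I then turned the dial clockwise until the torque rose from about −0.05 to +0.18 N m, released it and backed straight up.

| Check | Measured | Required |
|---|---|---|
| Rod top, height above desk | 133.3 mm (slot floor 119 + 14 mm rod) | fully down |
| Bar angle to the forks | 0.049 rad | below 0.1 |
| Grip plate | upright: top within about 1 mm in x of the rod | within 0.14 rad |
| Cover | 1.57 rad in both fixed cameras | above 1.35 |
| Dial | 1.36 rad | above 1.28 |
| Wrist force after backing off | below 0.5 N, tool at z = 0.296 m | touching nothing |

**Disagreements:**
- **Bar angle:** the fixed cameras put it near 0 and −0.015 rad. They see the rod at a slant together with the forks, so I trusted the wrist camera's 0.049. All of these are within the limit.
- **Dial:** it reads a few hundredths of a radian past 1.3, partly from the uncertainty in the console's direction.

I did not measure the mug, paperweight and book again. Nothing went near them, and none looked moved where the later pictures show them.

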